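# Walk the empty planter onto its cork mat

### The arm

A 7-joint arm with a two-finger parallel gripper is mounted at the origin on the work surface. World frame = base frame: x ahead of the robot, y to its left, z up, the work surface at z = 0. Lengths are in m, angles in rad, forces in N, time in s.
With the tool pointing down it reaches from about 0.4 to 0.875 m from the base axis. Payload 19.3 kg.
Tool frame: the origin (TCP) lies at the very end of the fingers, on their centre line; the grasp point (between the pads) lies 19 mm behind it; z points along the fingers, x is the direction in which the jaws open and shut, and the axes are right-handed (so a half turn about z gives the same grasp; the last joint's range is limited). The gripper opens to 85 mm and grips with 20 to 120 N. Pads are 22 mm wide; open, the fingers measure 114 mm over their backs; the gripper's body (76 mm by 85 mm) begins 54 mm behind the grasp point. The pads swing forward as they close: fully open they stand 13 mm farther back than shut.
Start: joints at [1.196, 0.521, -0.036, 1.599, 0.021, 1.021, -0.113], TCP at [0.188, -0.596, 0.195] pointing down, gripper open.
Joint ranges: [-2.91, 2.91], [-0.3, 2.13], [-1.5, 1.42], [0.17, 2.43], [-1.26, 4.41], [0.16, 1.93], [-2.52, 2.52]. Speed limits (rad/s): [1.89, 1.89, 2.39, 2.39, 3.01, 3.01, 3.01].

### API

Orientations are given as [roll, pitch, yaw] about the fixed x, y, z axes, in that order (R = Rz(yaw) Ry(pitch) Rx(roll)).
In Python, from workcell import bot gives the robot as it stands.
- The arm moves only by the tool jog_arm, never from a script. Its argument "increments" is a list of rows, each an object of numbers: "wx", "wy", "wz": the turn, a rotation vector about the tool's x, y, z in degrees; "x", "y", "z": the shift along the tool's x, y, z in cm; "claw": the opening in per cent of the stroke, from 0 (shut) to 100 (fully open). A call has 1 to 10 rows; each row is the pose to reach, as a shift and turn from the pose measured when the call began, along the tool's axes at that moment; what a row does not reach only later rows make up. A row lasts 1/8 s, in which the tool goes at most 62.5 mm and 10.7 degrees, less where a joint would pass 70% of its speed; a pose out of reach is approached as far as the arm can. A call with a gripper value outside its range is refused whole. The fingers move at their own pace and stop on an object; "squeeze" is the grip in N (left out, the last holds). Time passes only in rows, so rows that repeat a pose let the fingers close. It gives the time, the measured TCP pose, the force and the opening at its end, in the units of the state.
- bot.observe(): the state, without advancing time (a new reading comes with each control period).
- bot.grab_frame(name): name is "scene" or "top"; returns a dict with "pixels" (400x640x3 uint8, red, green, blue), "fov_y" (degrees; the focal length in pixels is half the picture's height over the tangent of half this angle, whatever the lens; pixels are square), "cx", "cy" (the principal point, pixels), "k1" (the pictures are not rectified: a ray, as slopes to the right and down, at radius r is drawn at 1 + k1 r^2 times it, then the intrinsics apply), "origin" and "orientation" of the camera in the world. Camera axes: x right, y down, z forward; pixel columns grow to the right and rows downward; lengths in m; the calibration is good to about 2 mm. A picture is of the moment at which its call begins. There is no depth.
- bot.job_done(): hands the job in, once; it reports no verdict.
The state is a dict: "clock": time; "qpos": joint angles; "qd": joint speeds; "joint_efforts": joint torques, N m; "position": TCP position; "tool_rot": TCP orientation; "force": force on the tool from outside, world axes, zero at the start; "moment": the same for the moment, N m; "grip_width": finger opening in m.
Only numpy, scipy, OpenCV 4.12 (cv2) and the standard library are available. Lean on these libraries where they do the work, as an engineer would, in place of code of your own. Each camera call takes 0.05 s, during which the arm holds its last target.

### The job

Walk the blue ceramic planter from the table onto the cork mat, as one walks something too heavy to carry: tip it up onto one end, swing the raised end round and set it down wholly on the mat, let it rest so with the other end still beside the mat, then tip it onto that end and swing the other end onto the mat too. Never lift the whole planter clear, lower each end gently, and leave it standing upright and let go, its whole underside on the mat. Leave the bottle, phone stand, mouse and coasters where they are.

Things in the scene. Friction and masses are not known exactly. Their poses are not given: they have to be found in the camera images.
- planter_center (a point): Middle of the planter, half-way up (85 mm above its underside). Slim upright rectangular blue ceramic planter with a white band near its foot, empty, open at the top, about 0.9 kg: 150 mm long, 46 mm deep, 170 mm high, plain upright sides, flat underside. Own x is across its depth, towards the mat; own y along its length; z up.
- foot_left_front (a point): bottom corner of the planter (a point on its underside), at its left end (own +y), front long side (own +x, nearer to the mat at the start)
- foot_left_rear (a point): bottom corner of the planter (a point on its underside), at its left end (own +y), rear long side (own -x, farther from the mat at the start)
- foot_right_front (a point): bottom corner of the planter (a point on its underside), at its right end (own -y), front long side (own +x, nearer to the mat at the start)
- foot_right_rear (a point): bottom corner of the planter (a point on its underside), at its right end (own -y), rear long side (own -x, farther from the mat at the start)
- planter: The same planter, origin at the centre of its underside, same axes; walls 6 mm. It starts standing on the bare table on the robot's side of the mat, long side roughly along the mat's edge and 10 to 25 mm from it at mid-length. It can be gripped from above across its 46 mm depth, fingers outside the walls.
- mat: Cork mat fixed on the table, 130 mm (own x) by 260 mm (own y), 5 mm thick; origin at the centre of its underside, at table height. Own x points away from the planter's starting side. With one end on the mat and the other beside it, most of the planter is over the mat, so that it rests level on the mat, the other end hanging 5 mm above the table.
- bottle: Closed stainless steel bottle with black cap, 68 mm across, 200 mm high, loose; origin at the centre of its underside.
- phone_stand: Bamboo phone stand, 80 x 75 mm, 115 mm high, loose; origin at the centre of its underside.
- mouse: Grey computer mouse, 106 x 58 x 32 mm, loose; origin at the centre of its underside.
- coaster0: Green acrylic coaster, 95 x 95 x 6 mm, loose; origin at the centre of its underside.
- coaster1: The other acrylic coaster, same size.

How it is judged:
By the outcome, as a careful person would: the job done as asked, in the order asked, and still so for the second after the job is handed in, with the robot touching nothing.
It also fails if it takes over 56 s, if anything falls off the work surface, if the arm or the gripper's body presses on something with over 40 N, if the wrist force passes 120 N, or if a joint passes its speed limit or range.

## Working session

There is one attempt and no reset: what is moved stays moved. The work goes in short steps, Python scripts to look and compute and a tool call to move; the robot and the scene stay as the last step left them, time stands still between calls to the robot, and variables do not carry over. Pictures are saved under pics/ and viewed, and the job is handed in when it is done.

Besides the shell and the picture viewer there is one more tool, called after "Emit:" by a JSON object that holds its "fn" and its "kwargs". jog_arm: Moves the arm, as the interface text tells. Its arguments: {"type":"object","properties":{"increments":{"type":"array","items":{"type":"object","properties":{"wx":{"type":"number"},"wy":{"type":"number"},"wz":{"type":"number"},"x":{"type":"number"},"y":{"type":"number"},"z":{"type":"number"},"claw":{"type":"number"}}}},"squeeze":{"type":"number"}},"required":["increments"]}

```bash
mkdir -p pics; ls; python3 - <<'E'
from workcell import bot
import cv2
print(bot.observe())
for n in("scene","top"):
    f=bot.grab_frame(n)
    cv2.imwrite(f"pics/{n}0.png",f["pixels"][:,:,::-1])
    f.pop("pixels");print(n,f)
E
```

```text
pics
{'clock': 0.0, 'qpos': array([ 1.1957949 ,  0.52202296, -0.03633274,  1.59997259,  0.02120365,
        1.02109717, -0.11278153]), 'qd': array([ 0.00015518, -0.0001556 , -0.00100452,  0.00106781, -0.0002747 ,
        0.00169322, -0.00055082]), 'joint_efforts': array([-1.76368743e-03, -9.27115846e+01,  1.97728246e+00, -3.69933665e+01,
        1.74145232e-02,  8.10366852e-03, -4.52430481e-05]), 'position': array([ 0.18742148, -0.59585707,  0.1940328 ]), 'tool_rot': array([ 3.14151352e+00,  1.11213746e-03, -1.26598056e+00]), 'force': array([ 0.3112471 ,  0.3095139 , -0.73879341]), 'moment': array([-0.04942169,  0.02851129, -0.0035813 ]), 'grip_width': 0.08517644536485697}
scene {'fov_y': 46.49333371386981, 'cx': 318.6533606512117, 'cy': 192.4699856442216, 'k1': -0.037260093603729935, 'origin': array([1.1888002 , 0.73998316, 0.97178282]), 'orientation': array([-2.31862538,  0.00999652,  2.42200621])}
top {'fov_y': 51.666772633715254, 'cx': 315.42741281069266, 'cy': 204.8003080273075, 'k1': 0.01835904001670262, 'origin': array([0.49466957, 0.01448704, 1.31945989]), 'orientation': array([-3.08716655, -0.02194244, -1.57601683])}
```

View pics/scene0.png

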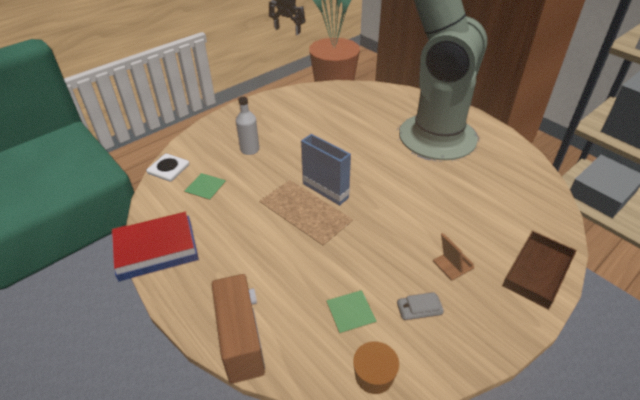

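View pics/top0.png

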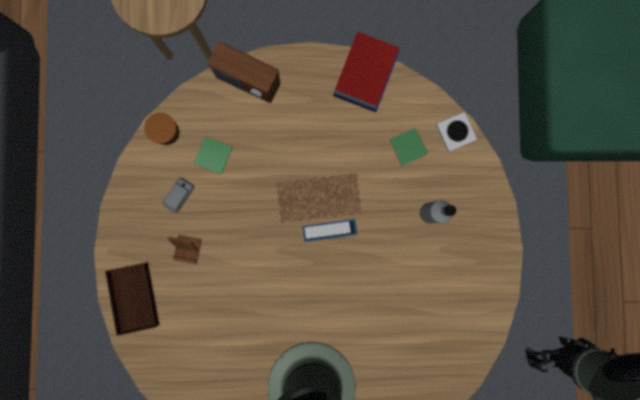

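The top view shows the planter at about (330,230) and the mat at about (319,197), with the robot below them. The bottle is at (438,212). I'll zoom in to measure corners.

```bash
cat > h.py <<'E'
import numpy as np, cv2
from scipy.spatial.transform import Rotation as R
from scipy.optimize import least_squares
from workcell import bot
def K(f):
    F=200/np.tan(np.radians(f["fov_y"])/2); return F
def proj(f,P):
    P=np.atleast_2d(P); Rm=R.from_euler('xyz',f["orientation"]).as_matrix()
    c=(P-f["origin"])@Rm; s=c[:,:2]/c[:,2:]; r2=(s**2).sum(1,keepdims=True)
    return s*(1+f["k1"]*r2)*K(f)+[f["cx"],f["cy"]]
def back(f,uv,z):
    uv=np.atleast_2d(np.array(uv,float)); d=(uv-[f["cx"],f["cy"]])/K(f); s=d.copy()
    for _ in range(20): s=d/(1+f["k1"]*(s**2).sum(1,keepdims=True))
    Rm=R.from_euler('xyz',f["orientation"]).as_matrix()
    v=np.c_[s,np.ones(len(s))]@Rm.T
    return f["origin"]+v*((z-f["origin"][2])/v[:,2:])
def box(x,y,yaw,z=0,L=.15,W=.046,H=.17,Rm=None):
    if Rm is None: Rm=R.from_euler('z',yaw).as_matrix()
    c=np.array([[a*W/2,b*L/2,h] for h in(0,H) for a,b in((1,1),(-1,1),(-1,-1),(1,-1))])
    return c@Rm.T+[x,y,z]
def crop(f,name,x0,y0,w,h,s,polys=()):
    im=np.ascontiguousarray(f["pixels"][:,:,::-1])[y0:y0+h,x0:x0+w]
    im=cv2.resize(im,None,fx=s,fy=s,interpolation=cv2.INTER_CUBIC)
    for p in polys:
        q=((proj(f,p)-[x0,y0]+.5)*s-.5)
        cv2.polylines(im,[np.round(q*8).astype(int)],True,(0,0,255),1,cv2.LINE_AA,3)
    cv2.imwrite("pics/"+name,im)
E
python3 - <<'E'
from h import *
f=bot.grab_frame("top");crop(f,"topz.png",270,165,100,85,8)
g=bot.grab_frame("scene");crop(g,"scz.png",255,130,100,115,5)
import pickle;pickle.dump((f,g),open("f0.pkl","wb"))
E
sleep 1
```

```text
(no output)
```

View pics/topz.png

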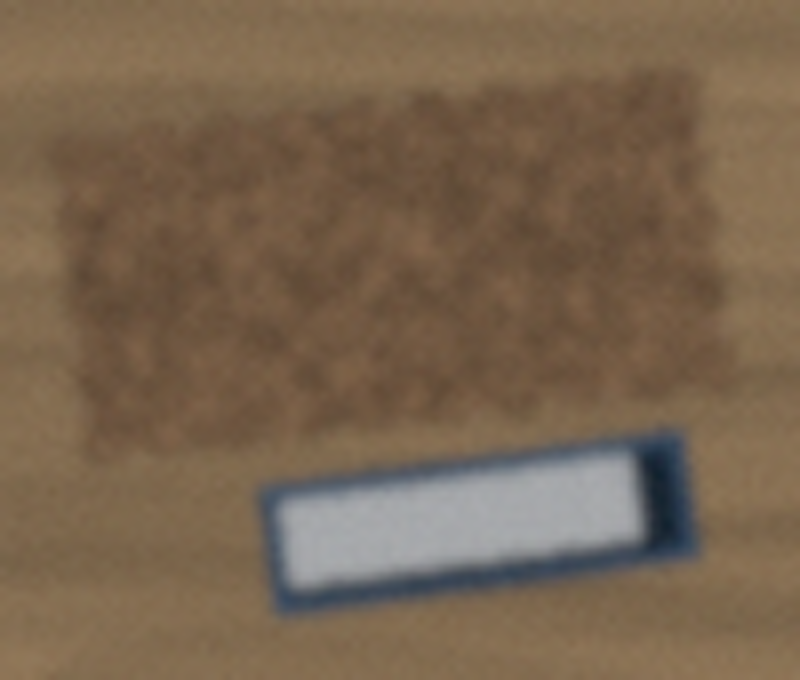

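View pics/scz.png

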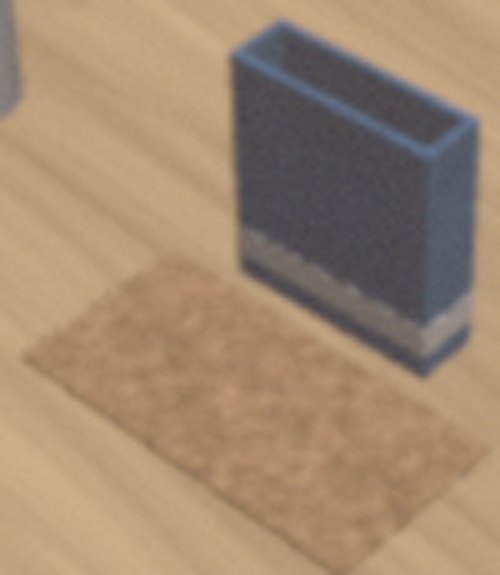

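```bash
python3 - <<'E'
from h import *
import pickle
f,g=pickle.load(open("f0.pkl","rb"))
T=lambda a,s,o:(np.array(a,float)+.5)/s-.5+o
pt=T([(262,487),(277,613),(697,553),(683,432)],8,[270,165])
mt=T([(55,140),(95,455),(730,385),(692,75)],8,[270,165])
ps=T([(430,155),(475,122),(283,22),(235,55)],5,[255,130])
pb=T([(425,375),(470,335),(240,268)],5,[255,130])
ms=T([(345,572),(490,450),(170,250),(22,357)],5,[255,130])
def rp(p):
    b=box(*p);return np.r_[(proj(f,b[4:])-pt).ravel(),(proj(g,b[4:])-ps).ravel(),(proj(g,b[[0,1,3]])-pb).ravel()]
def rm(p):
    b=box(*p,L=.26,W=.13,H=.005);return np.r_[(proj(f,b[4:])-mt).ravel(),(proj(g,b[4:])-ms).ravel()]
a=least_squares(rp,[.45,0,0]);b=least_squares(rm,[.5,0,0])
print(a.x,np.abs(a.fun).max(),a.fun.round(1));print(b.x,b.fun.round(1))
pickle.dump((a.x,b.x),open("fit.pkl","wb"))
P=box(*a.x);M=box(*b.x,L=.26,W=.13,H=.005)
print(P[:4].round(4));print(M[:4].round(4))
# planter feet in mat frame
Rb=R.from_euler('z',b.x[2]).as_matrix()
print(((P[:4]-[*b.x[:2],0])@Rb).round(4))
crop(f,"topf.png",270,165,100,85,8,[P[:4],P[4:],M[4:]]);crop(g,"scf.png",255,130,100,115,5,[P[:4],P[4:],M[4:]])
for n,uv in(("bottle base",(428,212)),("stand",(190,250)),):print(n,back(f,uv,0))
E
```

```text
[ 0.48567516 -0.04853662  0.13099432] 1.7894755171990369 [-1.1  0.5 -0.8  1.2  0.2  1.3 -0.4  0.  -0.6  0.5  0.9 -0.8 -0.7 -1.3
 -1.8 -0.8 -0.8  1.  -0.1  0.9 -0.8  0.5]
[ 0.58868187 -0.02365281  0.11187688] [-1.1  0.2 -1.5  1.3  0.2  0.5 -0.  -0.9 -1.3  0.3 -0.  -0.9  0.1 -0.5
 -0.9 -0.6]
[[ 0.4987  0.0288  0.    ]
 [ 0.4531  0.0228  0.    ]
 [ 0.4727 -0.1259  0.    ]
 [ 0.5183 -0.1199  0.    ]]
[[ 0.6388  0.1128  0.    ]
 [ 0.5096  0.0983  0.    ]
 [ 0.5386 -0.1601  0.    ]
 [ 0.6678 -0.1456  0.    ]]
[[-0.0836  0.0622  0.    ]
 [-0.1296  0.0613  0.    ]
 [-0.1267 -0.0887  0.    ]
 [-0.0807 -0.0878  0.    ]]
bottle base [[ 0.5418089  -0.37631372  0.        ]]
stand [[0.4252575 0.3815481 0.       ]]
```

View pics/topf.png

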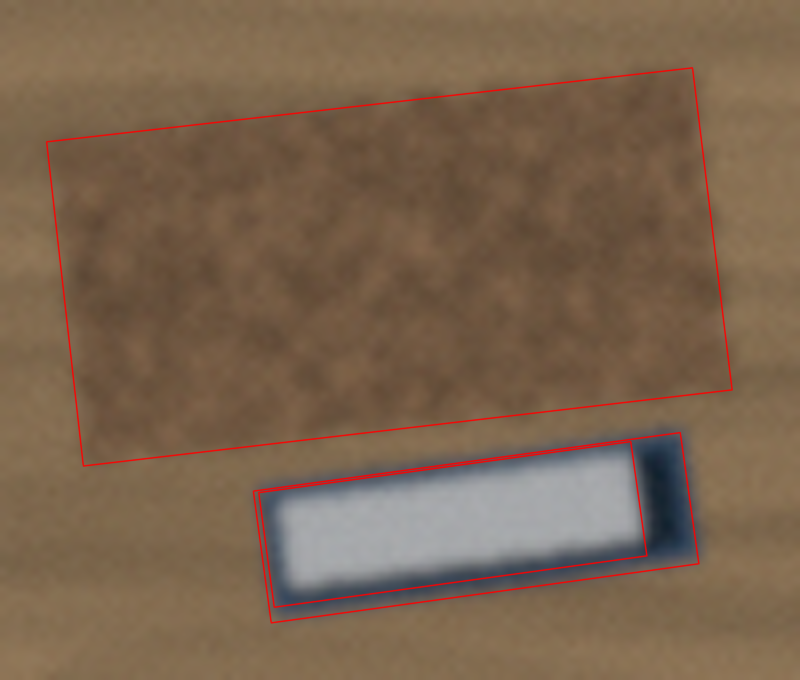

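View pics/scf.png

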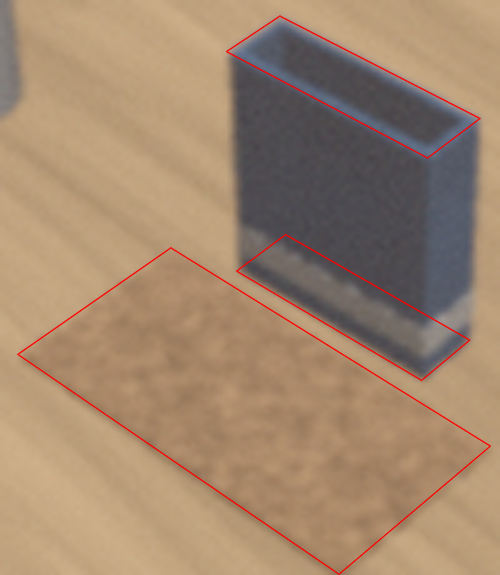

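```bash
cat >> h.py <<'E'
def rows(poses,st=None):
    "poses: list of (pos,Rotation) world tool targets -> row numbers from the measured pose"
    st=st or bot.observe(); R0=R.from_euler('xyz',st["tool_rot"])
    for p,r in poses:
        d=R0.inv().apply(np.array(p)-st["position"])*100; w=(R0.inv()*r).as_rotvec(degrees=True)
        print("{"+",".join(f'"{k}":{v:.2f}' for k,v in zip(["x","y","z","wx","wy","wz"],[*d,*w]))+"}")
def down(yaw): return R.from_euler('xyz',[np.pi,0,yaw])
E
python3 - <<'E'
from h import *
rows([((.486,-.049,.25),down(.131)),((.486,-.049,.121),down(.131))])
E
```

```text
{"x":-43.22,"y":-44.89,"z":-5.55,"wx":-0.03,"wy":0.04,"wz":-80.04}
{"x":-43.21,"y":-44.89,"z":7.35,"wx":-0.03,"wy":0.04,"wz":-80.04}
```

Emit:
{"fn": "jog_arm", "kwargs": {"increments": [{"x": -3, "y": -3, "z": -3, "wz": -5, "claw": 100}, {"x": -8, "y": -8.3, "z": -5.5, "wz": -13, "claw": 100}, {"x": -13, "y": -13.5, "z": -5.5, "wz": -23, "claw": 100}, {"x": -18, "y": -18.7, "z": -5.5, "wz": -33, "claw": 100}, {"x": -23, "y": -24, "z": -5.5, "wz": -43, "claw": 100}, {"x": -28, "y": -29, "z": -5.5, "wz": -53, "claw": 100}, {"x": -33, "y": -34.3, "z": -5.5, "wz": -63, "claw": 100}, {"x": -38, "y": -39.5, "z": -5.5, "wz": -73, "claw": 100}, {"x": -42, "y": -43.5, "z": -5.5, "wz": -79, "claw": 100}, {"x": -43.2, "y": -44.9, "z": -5.5, "wz": -80, "claw": 100}]}}

```text
schema error: expected keys wx, wy, wz, x, y, z, claw
```

```bash
python3 - <<'E'
from h import *
s=bot.observe();print(s["clock"],s["position"],s["tool_rot"],s["qpos"].round(2),s["force"].round(2))
rows([((.486,-.049,.25),down(.131)),((.486,-.049,.121),down(.131))])
E
```

```text
0.2 [ 0.18744452 -0.59598641  0.19422846] [ 3.14154173e+00  7.16720120e-04 -1.26603684e+00] [ 1.2   0.52 -0.04  1.6   0.02  1.02 -0.11] [0.21 0.63 0.3 ]
{"x":-43.22,"y":-44.89,"z":-5.55,"wx":-0.03,"wy":0.04,"wz":-80.04}
{"x":-43.21,"y":-44.89,"z":7.35,"wx":-0.03,"wy":0.04,"wz":-80.04}
```

All keys are required in every row.

Emit:
{"fn": "jog_arm", "kwargs": {"increments": [{"x": -3, "y": -3, "z": -3, "wx": 0, "wy": 0, "wz": -5, "claw": 100}, {"x": -8, "y": -8.3, "z": -5.5, "wx": 0, "wy": 0, "wz": -13, "claw": 100}, {"x": -13, "y": -13.5, "z": -5.5, "wx": 0, "wy": 0, "wz": -23, "claw": 100}, {"x": -18, "y": -18.7, "z": -5.5, "wx": 0, "wy": 0, "wz": -33, "claw": 100}, {"x": -23, "y": -24, "z": -5.5, "wx": 0, "wy": 0, "wz": -43, "claw": 100}, {"x": -28, "y": -29, "z": -5.5, "wx": 0, "wy": 0, "wz": -53, "claw": 100}, {"x": -33, "y": -34.3, "z": -5.5, "wx": 0, "wy": 0, "wz": -63, "claw": 100}, {"x": -38, "y": -39.5, "z": -5.5, "wx": 0, "wy": 0, "wz": -73, "claw": 100}, {"x": -42, "y": -43.5, "z": -5.5, "wx": 0, "wy": 0, "wz": -79, "claw": 100}, {"x": -43.2, "y": -44.9, "z": -5.5, "wx": 0, "wy": 0, "wz": -80, "claw": 100}]}}

```text
clock: 1.45
position: [0.4763, -0.0665, 0.2497]
tool_rot: [-3.141, -0.0, 0.132]
force: [1.4, -1.4, 0.9]
grip_width: 0.0856
```

```bash
python3 - <<'E'
from h import *
s=bot.observe();print(s["clock"],s["position"],s["tool_rot"],s["qpos"].round(2),s["force"].round(2))
rows([((.486,-.049,.25),down(.131)),((.486,-.049,.121),down(.131))])
E
```

```text
1.45 [ 0.47628379 -0.06648504  0.24970357] [-3.14129670e+00 -2.15753274e-04  1.31709973e-01] [ 0.51  0.27 -0.6   1.88  0.17  1.05 -0.03] [ 1.43 -1.43  0.93]
{"x":1.19,"y":-1.61,"z":-0.03,"wx":-0.02,"wy":-0.01,"wz":0.04}
{"x":1.19,"y":-1.60,"z":12.87,"wx":-0.02,"wy":-0.01,"wz":0.04}
```

Emit:
{"fn": "jog_arm", "kwargs": {"increments": [{"x": 1.2, "y": -1.6, "z": 1, "wx": 0, "wy": 0, "wz": 0, "claw": 100}, {"x": 1.2, "y": -1.6, "z": 4, "wx": 0, "wy": 0, "wz": 0, "claw": 100}, {"x": 1.2, "y": -1.6, "z": 8, "wx": 0, "wy": 0, "wz": 0, "claw": 100}, {"x": 1.2, "y": -1.6, "z": 11, "wx": 0, "wy": 0, "wz": 0, "claw": 100}, {"x": 1.2, "y": -1.6, "z": 12.5, "wx": 0, "wy": 0, "wz": 0, "claw": 100}, {"x": 1.2, "y": -1.6, "z": 12.9, "wx": 0, "wy": 0, "wz": 0, "claw": 100}, {"x": 1.2, "y": -1.6, "z": 12.9, "wx": 0, "wy": 0, "wz": 0, "claw": 100}]}}

```text
clock: 2.33
position: [0.4865, -0.049, 0.1213]
tool_rot: [-3.142, -0.001, 0.132]
force: [-0.3, -0.4, 0.7]
grip_width: 0.0852
```

```bash
python3 - <<'E'
from h import *
f=bot.grab_frame("top");crop(f,"topg.png",270,165,100,85,8)
g=bot.grab_frame("scene");crop(g,"scg.png",235,90,140,140,5)
s=bot.observe();print(s["clock"],s["position"],s["tool_rot"],s["qpos"].round(2),s["force"].round(2))
rows([((.486,-.049,.121),down(.131))])
E
```

```text
2.425 [ 0.48664749 -0.04907576  0.12158771] [ 3.14146135e+00 -1.55407656e-03  1.31549463e-01] [ 0.4   0.45 -0.54  2.    0.33  0.77 -0.21] [-0.32 -0.64  0.16]
{"x":-0.06,"y":-0.02,"z":0.06,"wx":0.01,"wy":-0.09,"wz":0.03}
```

View pics/scg.png

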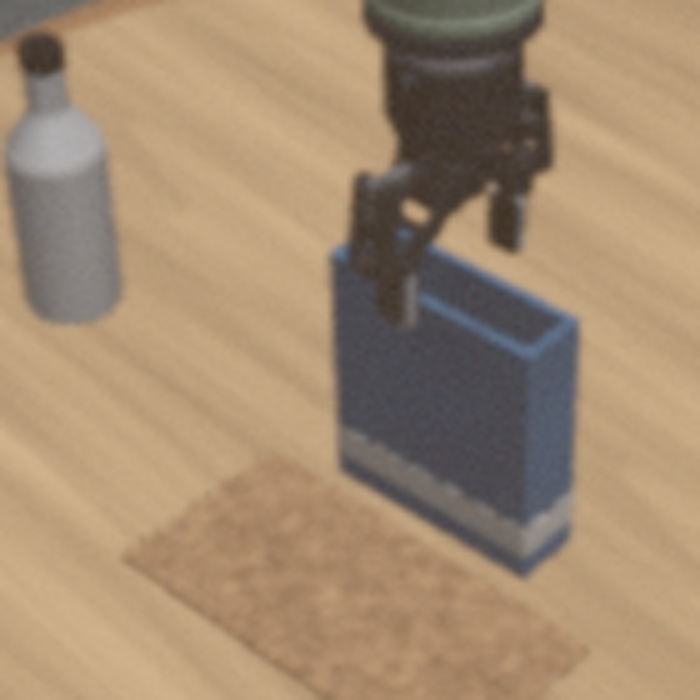

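The fingers straddle the planter, front finger at about (400,300) and rear finger at (507,225). I'll close on it.

Emit:
{"fn": "jog_arm", "kwargs": {"increments": [{"x": 0, "y": 0, "z": 0, "wx": 0, "wy": 0, "wz": 0, "claw": 70}, {"x": 0, "y": 0, "z": 0, "wx": 0, "wy": 0, "wz": 0, "claw": 60}, {"x": 0, "y": 0, "z": 0, "wx": 0, "wy": 0, "wz": 0, "claw": 50}, {"x": 0, "y": 0, "z": 0, "wx": 0, "wy": 0, "wz": 0, "claw": 40}, {"x": 0, "y": 0, "z": 0, "wx": 0, "wy": 0, "wz": 0, "claw": 30}, {"x": 0, "y": 0, "z": 0, "wx": 0, "wy": 0, "wz": 0, "claw": 20}, {"x": 0, "y": 0, "z": 0, "wx": 0, "wy": 0, "wz": 0, "claw": 0}, {"x": 0, "y": 0, "z": 0, "wx": 0, "wy": 0, "wz": 0, "claw": 0}], "squeeze": 90}}

```text
clock: 3.42
position: [0.487, -0.0492, 0.1224]
tool_rot: [3.141, -0.002, 0.131]
force: [-3.6, 0.5, 18.1]
grip_width: 0.0434
```

```bash
python3 - <<'E'
from h import *
f=bot.grab_frame("top");g=bot.grab_frame("scene")
s=bot.observe();print(s["clock"],s["position"],s["tool_rot"],s["grip_width"],s["force"].round(2),s["moment"].round(2))
P=box(.4857,-.0485,.131)
crop(f,"topg1.png",270,165,100,85,8,[P[4:]]);crop(g,"scg1.png",255,130,100,115,5,[P[:4],P[4:]])
E
```

```text
3.525 [ 0.48697895 -0.04916957  0.1224255 ] [ 3.14079197e+00 -2.35900295e-03  1.31385236e-01] 0.043433055236929585 [-4.15  0.09 17.94] [-0.1   1.1  -0.04]
```

View pics/scg1.png

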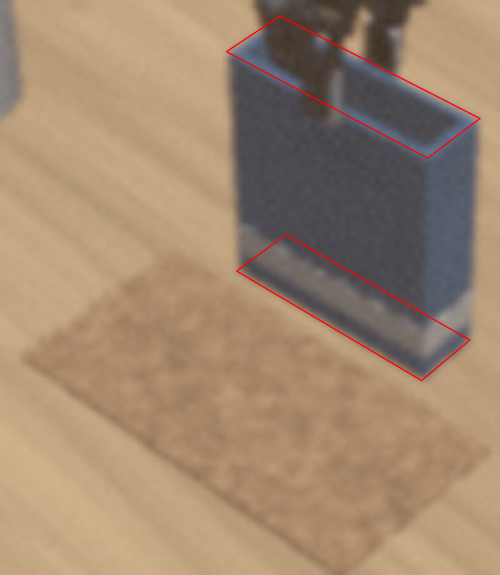

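View pics/topg1.png

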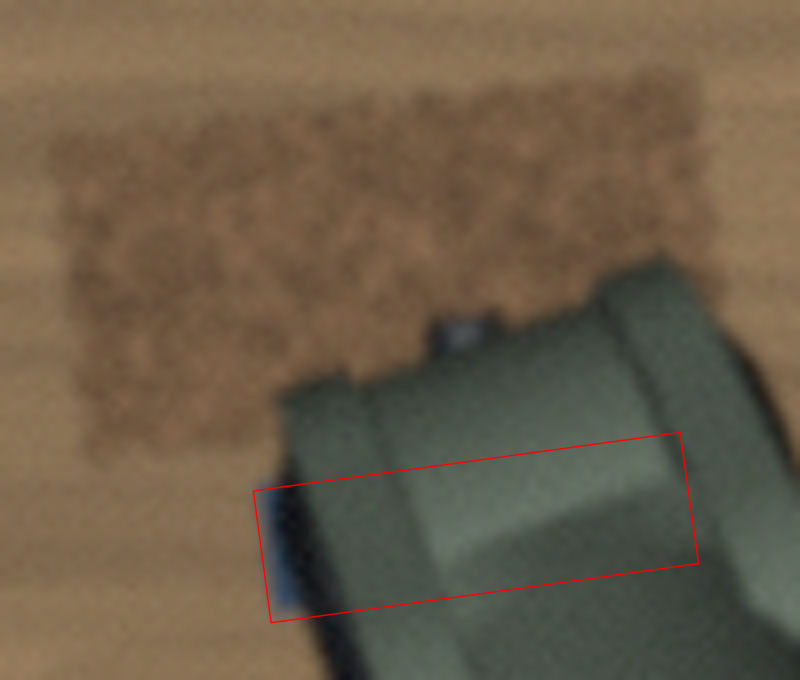

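Gripped, with the planter still in place. Now I'll plan tilting about the left foot edge.

```bash
cat >> h.py <<'E'
def turn(P,rv,st,dz=0):
    "tool pose after rotating world about point P by rotvec list (applied in order)"
    p=np.array(st["position"]);r=R.from_euler('xyz',st["tool_rot"])
    for q,v in zip(P,rv):
        A=R.from_rotvec(v); p=np.array(q)+A.apply(p-np.array(q)); r=A*r
    return p+[0,0,dz],r
def rep():
    s=bot.observe();print(round(s["clock"],3),s["position"].round(4),s["tool_rot"].round(4),"F",s["force"].round(1),"M",s["moment"].round(2),"g",s["grip_width"].round(4));return s
E
python3 - <<'E'
from h import *
s=rep()
P=[.4987,.0288,0];u=np.array([np.cos(.131),np.sin(.131),0])
rows([turn([P],[-np.radians(t)*u],s,.0002) for t in(0,2,4,6,8,10,12,14,16,18)],s)
E
```

```text
Traceback (most recent call last):
  File "h.py", line 42, in rep
    s=bot.observe();print(round(s["clock"],3),s["position"].round(4),s["tool_rot"].round(4),"F",s["force"].round(1),"M",s["moment"].round(2),"g",s["grip_width"].round(4));return s
                                                                                                                                                 ^^^^^^^^^^^^^^^^^^^^^
AttributeError: 'float' object has no attribute 'round'
```

```bash
sed -i 's/s\["grip_width"\].round(4)/round(s["grip_width"],4)/' h.py
python3 - <<'E'
from h import *
s=rep()
P=[.4987,.0288,0];u=np.array([np.cos(.131),np.sin(.131),0])
rows([turn([P],[-np.radians(t)*u],s,.0002) for t in(0,2,4,6,8,10,12,14,16,18)],s)
E
```

```text
3.525 [ 0.487  -0.0492  0.1224] [ 3.1408e+00 -2.4000e-03  1.3140e-01] F [-4.1  0.1 17.9] M [-0.1   1.1  -0.04] g 0.0434
{"x":0.00,"y":0.00,"z":-0.02,"wx":0.00,"wy":0.00,"wz":0.00}
{"x":0.00,"y":-0.43,"z":-0.28,"wx":-2.00,"wy":-0.00,"wz":-0.00}
{"x":0.00,"y":-0.87,"z":-0.52,"wx":-4.00,"wy":-0.00,"wz":-0.01}
{"x":0.00,"y":-1.32,"z":-0.75,"wx":-6.00,"wy":-0.00,"wz":-0.01}
{"x":0.00,"y":-1.78,"z":-0.96,"wx":-8.00,"wy":-0.00,"wz":-0.02}
{"x":0.00,"y":-2.24,"z":-1.15,"wx":-10.00,"wy":-0.00,"wz":-0.02}
{"x":0.00,"y":-2.71,"z":-1.33,"wx":-12.00,"wy":-0.00,"wz":-0.03}
{"x":0.00,"y":-3.19,"z":-1.49,"wx":-14.00,"wy":-0.01,"wz":-0.03}
{"x":0.01,"y":-3.67,"z":-1.64,"wx":-16.00,"wy":-0.01,"wz":-0.04}
{"x":0.01,"y":-4.15,"z":-1.77,"wx":-18.00,"wy":-0.01,"wz":-0.04}
```

Emit:
{"fn": "jog_arm", "kwargs": {"increments": [{"x": 0, "y": 0, "z": -0.02, "wx": 0, "wy": 0, "wz": 0, "claw": 0}, {"x": 0, "y": -0.43, "z": -0.28, "wx": -2, "wy": 0, "wz": 0, "claw": 0}, {"x": 0, "y": -0.87, "z": -0.52, "wx": -4, "wy": 0, "wz": 0, "claw": 0}, {"x": 0, "y": -1.32, "z": -0.75, "wx": -6, "wy": 0, "wz": 0, "claw": 0}, {"x": 0, "y": -1.78, "z": -0.96, "wx": -8, "wy": 0, "wz": 0, "claw": 0}, {"x": 0, "y": -1.78, "z": -0.96, "wx": -8, "wy": 0, "wz": 0, "claw": 0}], "squeeze": 120}}

```text
clock: 4.28
position: [0.4844, -0.0305, 0.1318]
tool_rot: [3.002, -0.002, 0.133]
force: [0.0, 0.5, -7.1]
grip_width: 0.0423
```

```bash
python3 - <<'E'
from h import *
s=rep()
g=bot.grab_frame("scene")
P=[.4987,.0288,0];u=np.array([np.cos(.131),np.sin(.131),0])
A=R.from_rotvec(-np.radians(8)*u);b=P+A.apply(box(.4857,-.0485,.131)-P)
crop(g,"t8.png",235,90,140,140,5,[b[:4],b[4:]])
rep()
E
```

```text
4.275 [ 0.4844 -0.0305  0.1318] [ 3.0016e+00 -1.9000e-03  1.3340e-01] F [ 0.   0.5 -7.1] M [ 0.55  0.06 -0.02] g 0.0423
4.325 [ 0.4844 -0.0312  0.1318] [ 3.0019e+00 -1.8000e-03  1.3250e-01] F [ 0.2 -0.2 -7.3] M [0.33 0.07 0.04] g 0.0421
```

View pics/t8.png

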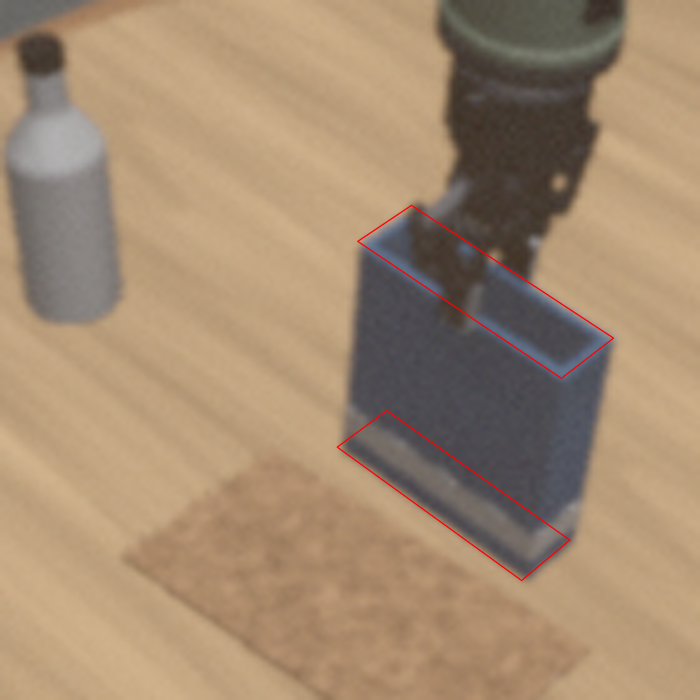

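```bash
python3 - <<'E'
from h import *
s=rep()
P=[.4987,.0288,0];u=np.array([np.cos(.131),np.sin(.131),0])
rows([turn([P],[-np.radians(t)*u],s,.0001) for t in(0,2.5,5,7.5,10)],s)
E
```

```text
4.325 [ 0.4844 -0.0312  0.1318] [ 3.0019e+00 -1.8000e-03  1.3250e-01] F [ 0.2 -0.2 -7.3] M [0.33 0.07 0.04] g 0.0421
{"x":0.00,"y":0.00,"z":-0.01,"wx":0.00,"wy":-0.00,"wz":0.00}
{"x":0.00,"y":-0.54,"z":-0.33,"wx":-2.50,"wy":-0.00,"wz":-0.00}
{"x":0.00,"y":-1.09,"z":-0.62,"wx":-5.00,"wy":-0.01,"wz":-0.01}
{"x":0.00,"y":-1.66,"z":-0.89,"wx":-7.50,"wy":-0.01,"wz":-0.01}
{"x":0.00,"y":-2.24,"z":-1.13,"wx":-10.00,"wy":-0.01,"wz":-0.02}
```

Emit:
{"fn": "jog_arm", "kwargs": {"increments": [{"x": 0, "y": 0, "z": -0.01, "wx": 0, "wy": 0, "wz": 0, "claw": 0}, {"x": 0, "y": -0.54, "z": -0.33, "wx": -2.5, "wy": 0, "wz": 0, "claw": 0}, {"x": 0, "y": -1.09, "z": -0.62, "wx": -5, "wy": 0, "wz": 0, "claw": 0}, {"x": 0, "y": -1.66, "z": -0.89, "wx": -7.5, "wy": 0, "wz": 0, "claw": 0}, {"x": 0, "y": -2.24, "z": -1.13, "wx": -10, "wy": 0, "wz": 0, "claw": 0}, {"x": 0, "y": -2.24, "z": -1.13, "wx": -10, "wy": 0, "wz": 0, "claw": 0}]}}

```text
clock: 5.08
position: [0.4812, -0.0068, 0.1395]
tool_rot: [2.829, -0.001, 0.134]
force: [0.1, 0.0, -6.4]
grip_width: 0.0421
```

```bash
python3 - <<'E'
from h import *
rep()
g=bot.grab_frame("scene")
P=[.4987,.0288,0];u=np.array([np.cos(.131),np.sin(.131),0])
A=R.from_rotvec(-np.radians(18)*u);b=P+A.apply(box(.4857,-.0485,.131)-P)
crop(g,"t18.png",235,90,140,140,5,[b[:4],b[4:]])
s=rep()
for ph in (45,):
  rows([turn([P,P],[[0,0,0],[0,0,np.radians(t)]],s,.0) for t in(3,8,13,18,23,28,33,38,43,44.5)],s)
E
```

```text
5.075 [ 0.4812 -0.0068  0.1395] [ 2.8285e+00 -1.4000e-03  1.3390e-01] F [ 0.1  0.  -6.4] M [ 1.13  0.08 -0.02] g 0.0421
5.125 [ 0.4812 -0.0076  0.1396] [ 2.8287e+00 -1.3000e-03  1.3290e-01] F [-0.3 -2.1 -6.6] M [0.88 0.1  0.  ] g 0.0419
{"x":0.18,"y":0.11,"z":0.03,"wx":0.00,"wy":0.92,"wz":-2.85}
{"x":0.49,"y":0.26,"z":0.09,"wx":0.01,"wy":2.46,"wz":-7.61}
{"x":0.82,"y":0.39,"z":0.13,"wx":0.02,"wy":4.00,"wz":-12.37}
{"x":1.15,"y":0.49,"z":0.16,"wx":0.02,"wy":5.54,"wz":-17.13}
{"x":1.49,"y":0.57,"z":0.19,"wx":0.03,"wy":7.08,"wz":-21.88}
{"x":1.84,"y":0.61,"z":0.20,"wx":0.04,"wy":8.62,"wz":-26.64}
{"x":2.20,"y":0.63,"z":0.21,"wx":0.04,"wy":10.16,"wz":-31.40}
{"x":2.55,"y":0.62,"z":0.20,"wx":0.05,"wy":11.70,"wz":-36.16}
{"x":2.90,"y":0.57,"z":0.19,"wx":0.06,"wy":13.24,"wz":-40.91}
{"x":3.00,"y":0.56,"z":0.18,"wx":0.06,"wy":13.70,"wz":-42.34}
```

View pics/t18.png

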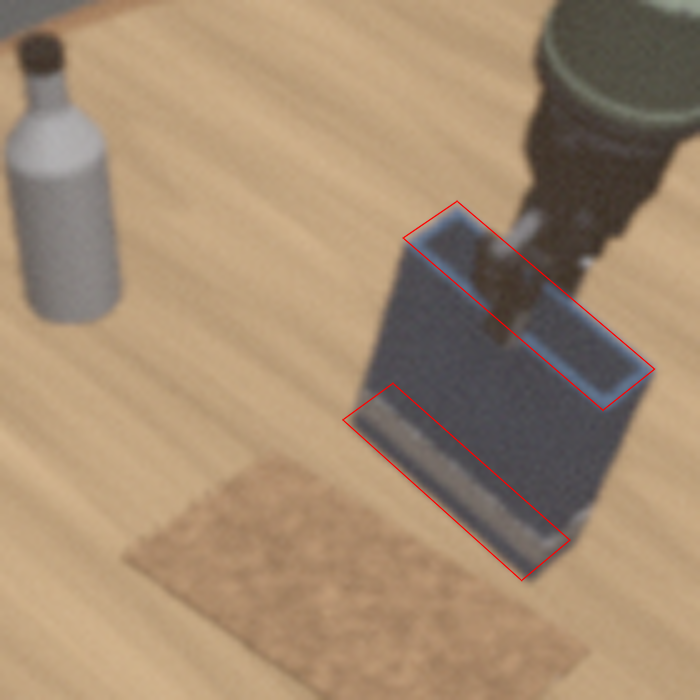

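Emit:
{"fn": "jog_arm", "kwargs": {"increments": [{"x": 0, "y": 0.01, "z": 0.03, "wx": 0, "wy": 0, "wz": 0, "claw": 0}, {"x": 0, "y": 0.01, "z": 0.03, "wx": 0, "wy": 0, "wz": 0, "claw": 0}]}}

```text
clock: 5.38
position: [0.4812, -0.0086, 0.1392]
tool_rot: [2.829, -0.001, 0.131]
force: [-0.3, 0.3, -5.9]
grip_width: 0.0424
```

```bash
python3 - <<'E'
from h import *
s=rep()
P=[.4992,.0295,0]
rows([turn([P,P],[[0,0,0],[0,0,np.radians(t)]],s,-.0002) for t in(0,3,8,13,18,23,28,33,38,43)],s)
E
```

```text
5.375 [ 0.4812 -0.0086  0.1392] [ 2.8291e+00 -1.1000e-03  1.3130e-01] F [-0.3  0.3 -5.9] M [ 0.96  0.1  -0.01] g 0.0424
{"x":-0.00,"y":-0.01,"z":0.02,"wx":-0.00,"wy":0.00,"wz":0.00}
{"x":0.19,"y":0.10,"z":0.05,"wx":0.00,"wy":0.92,"wz":-2.85}
{"x":0.52,"y":0.26,"z":0.11,"wx":0.01,"wy":2.46,"wz":-7.61}
{"x":0.86,"y":0.40,"z":0.15,"wx":0.01,"wy":4.00,"wz":-12.37}
{"x":1.21,"y":0.50,"z":0.18,"wx":0.02,"wy":5.53,"wz":-17.13}
{"x":1.57,"y":0.58,"z":0.21,"wx":0.02,"wy":7.07,"wz":-21.89}
{"x":1.93,"y":0.62,"z":0.22,"wx":0.03,"wy":8.61,"wz":-26.64}
{"x":2.30,"y":0.63,"z":0.23,"wx":0.04,"wy":10.15,"wz":-31.40}
{"x":2.67,"y":0.62,"z":0.22,"wx":0.04,"wy":11.68,"wz":-36.16}
{"x":3.03,"y":0.57,"z":0.21,"wx":0.05,"wy":13.22,"wz":-40.92}
```

Emit:
{"fn": "jog_arm", "kwargs": {"increments": [{"x": 0, "y": 0.01, "z": 0.04, "wx": 0, "wy": 0, "wz": 0, "claw": 0}, {"x": 0, "y": 0.02, "z": 0.06, "wx": 0, "wy": 0, "wz": 0, "claw": 0}]}}

```text
clock: 5.62
position: [0.4813, -0.0093, 0.1389]
tool_rot: [2.829, -0.001, 0.131]
force: [-0.6, 0.6, -3.7]
grip_width: 0.0423
```

```bash
python3 - <<'E'
from h import *
s=rep()
g=bot.grab_frame("scene")
crop(g,"t18b.png",320,180,50,40,16)
rep()
E
```

```text
5.625 [ 0.4813 -0.0093  0.1389] [ 2.8291e+00 -1.3000e-03  1.3090e-01] F [-0.6  0.6 -3.7] M [ 0.73  0.18 -0.02] g 0.0423
5.675 [ 0.4813 -0.0092  0.1389] [ 2.829e+00 -1.300e-03  1.312e-01] F [-0.1  0.  -3.2] M [0.77 0.21 0.06] g 0.0426
```

View pics/t18b.png

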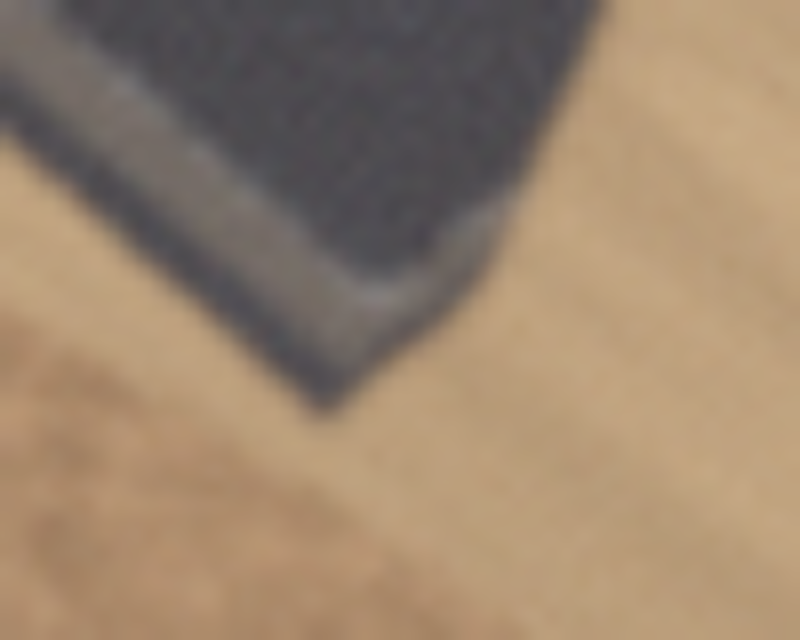

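```bash
python3 - <<'E'
from h import *
g=bot.grab_frame("scene")
print(back(g,[(320+20.3-.5+.03,180+25.4-.5)],0), proj(g,[[.4987,.0288,0]]))
s=rep()
P=[.4992,.0290,0]
rows([turn([P,P],[[0,0,0],[0,0,np.radians(t)]],s,-.0000) for t in(0,3,8,13,18,23,28,33,38,43)],s)
E
```

```text
[[ 4.94445148e-01  2.87194616e-02 -1.11022302e-16]] [[338.80497187 205.58078487]]
5.725 [ 0.4813 -0.0091  0.1389] [ 2.829e+00 -1.400e-03  1.312e-01] F [ 0.1 -0.6 -2.8] M [0.72 0.18 0.02] g 0.0421
{"x":0.00,"y":-0.00,"z":-0.00,"wx":0.00,"wy":0.00,"wz":0.00}
{"x":0.19,"y":0.11,"z":0.04,"wx":0.00,"wy":0.92,"wz":-2.85}
{"x":0.52,"y":0.27,"z":0.09,"wx":0.01,"wy":2.46,"wz":-7.61}
{"x":0.86,"y":0.40,"z":0.13,"wx":0.02,"wy":4.00,"wz":-12.37}
{"x":1.21,"y":0.50,"z":0.16,"wx":0.02,"wy":5.54,"wz":-17.13}
{"x":1.57,"y":0.57,"z":0.19,"wx":0.03,"wy":7.07,"wz":-21.89}
{"x":1.93,"y":0.62,"z":0.20,"wx":0.04,"wy":8.61,"wz":-26.64}
{"x":2.30,"y":0.63,"z":0.21,"wx":0.05,"wy":10.15,"wz":-31.40}
{"x":2.66,"y":0.61,"z":0.20,"wx":0.05,"wy":11.69,"wz":-36.16}
{"x":3.03,"y":0.56,"z":0.19,"wx":0.06,"wy":13.22,"wz":-40.92}
```

Emit:
{"fn": "jog_arm", "kwargs": {"increments": [{"x": 0.12, "y": 0.07, "z": 0.03, "wx": 0, "wy": 0.6, "wz": -1.9, "claw": 0}, {"x": 0.32, "y": 0.18, "z": 0.06, "wx": 0, "wy": 1.54, "wz": -4.76, "claw": 0}, {"x": 0.52, "y": 0.27, "z": 0.09, "wx": 0, "wy": 2.46, "wz": -7.61, "claw": 0}, {"x": 0.69, "y": 0.34, "z": 0.11, "wx": 0, "wy": 3.23, "wz": -9.99, "claw": 0}, {"x": 0.86, "y": 0.4, "z": 0.13, "wx": 0, "wy": 4, "wz": -12.37, "claw": 0}, {"x": 1.03, "y": 0.45, "z": 0.15, "wx": 0, "wy": 4.77, "wz": -14.75, "claw": 0}, {"x": 1.21, "y": 0.5, "z": 0.16, "wx": 0, "wy": 5.54, "wz": -17.13, "claw": 0}, {"x": 1.39, "y": 0.54, "z": 0.18, "wx": 0, "wy": 6.3, "wz": -19.51, "claw": 0}, {"x": 1.57, "y": 0.57, "z": 0.19, "wx": 0, "wy": 7.07, "wz": -21.89, "claw": 0}, {"x": 1.57, "y": 0.57, "z": 0.19, "wx": 0, "wy": 7.07, "wz": -21.89, "claw": 0}]}}

```text
clock: 6.98
position: [0.4976, -0.0132, 0.1389]
tool_rot: [2.829, -0.001, 0.533]
force: [-0.3, 0.9, -5.6]
grip_width: 0.0426
```

```bash
python3 - <<'E'
from h import *
rep()
g=bot.grab_frame("scene")
P=[.4985,.0288,0];u=np.array([np.cos(.131),np.sin(.131),0])
A=R.from_rotvec([0,0,np.radians(22.5)])*R.from_rotvec(-np.radians(18)*u);b=P+A.apply(box(.4857,-.0485,.131)-[.4987,.0288,0])
crop(g,"s1.png",235,90,140,140,5,[b[:4],b[4:]])
s=rep()
P=[.4992,.0290,0]
rows([turn([P,P],[[0,0,0],[0,0,np.radians(t)]],s,-.0001) for t in(2,5,7.5,10,12.5,15,17.5,20,22.5)],s)
E
```

```text
6.975 [ 0.4976 -0.0132  0.1389] [ 2.8285e+00 -1.2000e-03  5.3330e-01] F [-0.3  0.9 -5.6] M [ 0.95  0.56 -0.02] g 0.0426
7.025 [ 0.4976 -0.0131  0.1388] [ 2.8285e+00 -1.1000e-03  5.3230e-01] F [ 0.3  0.1 -4.8] M [0.94 0.53 0.04] g 0.042
{"x":0.13,"y":0.07,"z":0.03,"wx":0.00,"wy":0.62,"wz":-1.90}
{"x":0.32,"y":0.17,"z":0.07,"wx":0.01,"wy":1.54,"wz":-4.76}
{"x":0.48,"y":0.25,"z":0.09,"wx":0.01,"wy":2.31,"wz":-7.14}
{"x":0.65,"y":0.32,"z":0.12,"wx":0.01,"wy":3.08,"wz":-9.51}
{"x":0.82,"y":0.39,"z":0.14,"wx":0.01,"wy":3.85,"wz":-11.89}
{"x":1.00,"y":0.44,"z":0.15,"wx":0.02,"wy":4.62,"wz":-14.27}
{"x":1.17,"y":0.49,"z":0.17,"wx":0.02,"wy":5.39,"wz":-16.65}
{"x":1.35,"y":0.53,"z":0.18,"wx":0.02,"wy":6.16,"wz":-19.03}
{"x":1.53,"y":0.57,"z":0.20,"wx":0.02,"wy":6.93,"wz":-21.41}
```

View pics/s1.png

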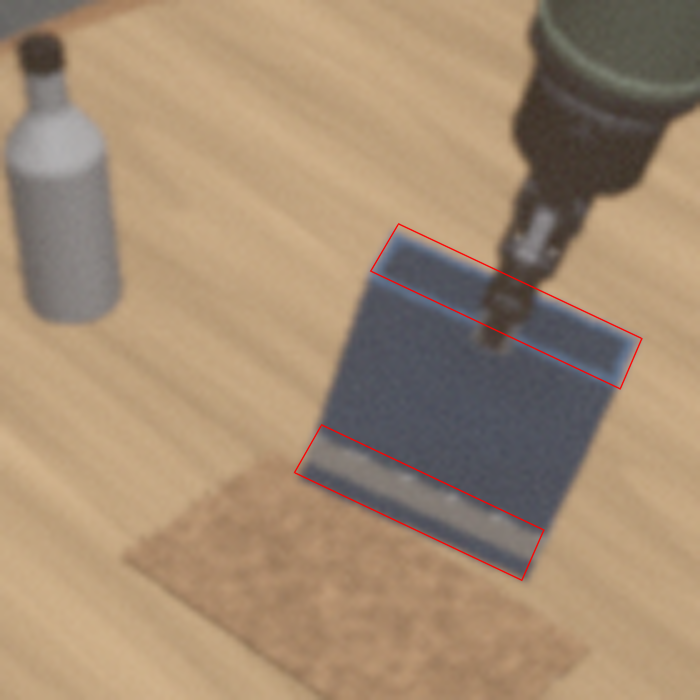

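Emit:
{"fn": "jog_arm", "kwargs": {"increments": [{"x": 0.13, "y": 0.07, "z": 0.05, "wx": 0, "wy": 0.62, "wz": -1.9, "claw": 0}, {"x": 0.32, "y": 0.17, "z": 0.09, "wx": 0, "wy": 1.54, "wz": -4.76, "claw": 0}, {"x": 0.48, "y": 0.25, "z": 0.11, "wx": 0, "wy": 2.31, "wz": -7.14, "claw": 0}, {"x": 0.65, "y": 0.32, "z": 0.14, "wx": 0, "wy": 3.08, "wz": -9.51, "claw": 0}, {"x": 0.82, "y": 0.39, "z": 0.16, "wx": 0, "wy": 3.85, "wz": -11.89, "claw": 0}, {"x": 1, "y": 0.44, "z": 0.17, "wx": 0, "wy": 4.62, "wz": -14.27, "claw": 0}, {"x": 1.17, "y": 0.49, "z": 0.19, "wx": 0, "wy": 5.39, "wz": -16.65, "claw": 0}, {"x": 1.35, "y": 0.53, "z": 0.2, "wx": 0, "wy": 6.16, "wz": -19.03, "claw": 0}, {"x": 1.53, "y": 0.57, "z": 0.22, "wx": 0, "wy": 6.93, "wz": -21.41, "claw": 0}, {"x": 1.53, "y": 0.57, "z": 0.22, "wx": 0, "wy": 6.93, "wz": -21.41, "claw": 0}]}}

```text
clock: 8.28
position: [0.5139, -0.0107, 0.1386]
tool_rot: [2.828, -0.001, 0.926]
force: [-0.7, 0.6, -3.6]
grip_width: 0.0425
```

```bash
python3 - <<'E'
from h import *
rep()
g=bot.grab_frame("scene");f=bot.grab_frame("top")
s=rep()
yaw=s["tool_rot"][2];P=np.array([.4985,.0288,0])
import pickle;a,m=pickle.load(open("fit.pkl","rb"))
M=box(*m,L=.26,W=.13,H=.005)
A=R.from_rotvec([0,0,yaw-.131])*R.from_rotvec(-np.radians(18)*np.array([np.cos(.131),np.sin(.131),0]));b=P+A.apply(box(.4857,-.0485,.131)-[.4987,.0288,0])
crop(g,"s2.png",235,90,140,140,5,[b[:4],b[4:],M[4:]])
rm=R.from_rotvec([0,0,m[2]])
A=R.from_rotvec([0,0,yaw-.131]);b=P+A.apply(box(.4857,-.0485,.131)-[.4987,.0288,0]);print(rm.inv().apply(b[:4]-[m[0],m[1],0]).round(4))
E
```

```text
8.275 [ 0.5139 -0.0107  0.1386] [ 2.828e+00 -1.100e-03  9.255e-01] F [-0.7  0.6 -3.6] M [ 0.84  0.87 -0.01] g 0.0425
8.375 [ 0.5139 -0.0107  0.1386] [ 2.8281e+00 -1.0000e-03  9.2450e-01] F [-0.6  0.9 -2.7] M [0.75 0.78 0.07] g 0.0418
[[-0.0838  0.0622  0.    ]
 [-0.1154  0.0288  0.    ]
 [-0.0065 -0.0743  0.    ]
 [ 0.0251 -0.0409  0.    ]]
```

View pics/s2.png

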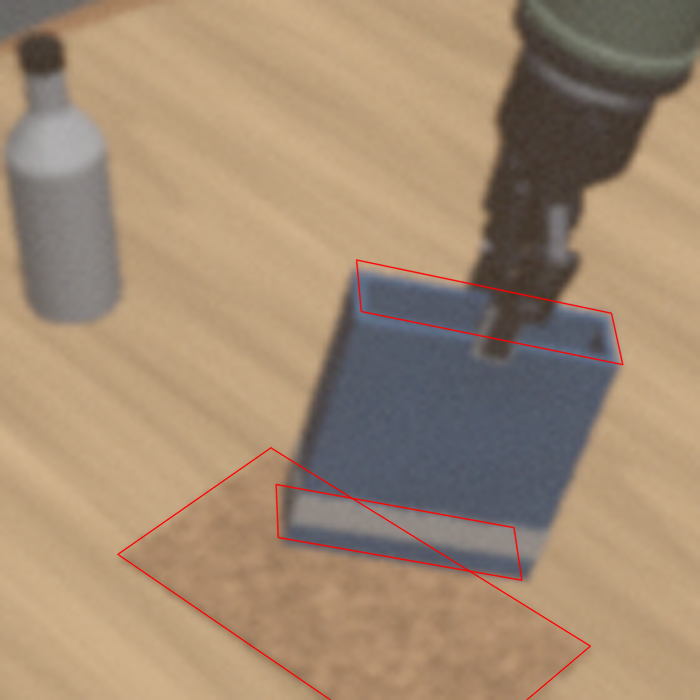

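```bash
python3 - <<'E'
from h import *
s=rep()
yaw=s["tool_rot"][2];u=np.array([np.cos(yaw),np.sin(yaw),0]);P=np.array([.4990,.0288,0])
tilt=np.pi-s["tool_rot"][0];print(np.degrees(tilt))
rows([turn([P],[np.radians(t)*u],s,-.0001) for t in(1,2.5,4,5.5,6.5,7)],s)
E
```

```text
8.375 [ 0.5139 -0.0107  0.1386] [ 2.8281e+00 -1.0000e-03  9.2450e-01] F [-0.6  0.9 -2.7] M [0.75 0.78 0.07] g 0.0418
17.96419575547255
{"x":-0.00,"y":0.21,"z":0.15,"wx":1.00,"wy":-0.00,"wz":0.00}
{"x":-0.00,"y":0.52,"z":0.36,"wx":2.50,"wy":-0.00,"wz":0.00}
{"x":-0.00,"y":0.82,"z":0.57,"wx":4.00,"wy":-0.00,"wz":0.00}
{"x":-0.00,"y":1.12,"z":0.80,"wx":5.50,"wy":-0.00,"wz":0.01}
{"x":-0.00,"y":1.32,"z":0.95,"wx":6.50,"wy":-0.00,"wz":0.01}
{"x":-0.00,"y":1.41,"z":1.03,"wx":7.00,"wy":-0.00,"wz":0.01}
```

Emit:
{"fn": "jog_arm", "kwargs": {"increments": [{"x": 0, "y": 0.21, "z": 0.15, "wx": 1, "wy": 0, "wz": 0, "claw": 0}, {"x": 0, "y": 0.52, "z": 0.36, "wx": 2.5, "wy": 0, "wz": 0, "claw": 0}, {"x": 0, "y": 0.82, "z": 0.57, "wx": 4, "wy": 0, "wz": 0, "claw": 0}, {"x": 0, "y": 1.12, "z": 0.8, "wx": 5.5, "wy": 0, "wz": 0, "claw": 0}, {"x": 0, "y": 1.32, "z": 0.95, "wx": 6.5, "wy": 0, "wz": 0, "claw": 0}, {"x": 0, "y": 1.32, "z": 0.95, "wx": 6.5, "wy": 0, "wz": 0, "claw": 0}]}}

```text
clock: 9.12
position: [0.5263, -0.0202, 0.1335]
tool_rot: [2.942, -0.001, 0.924]
force: [-0.6, 1.0, -2.1]
grip_width: 0.0427
```

```bash
cat >> h.py <<'E'
def lowr(s,C,angs,dz):
    yaw=s["tool_rot"][2];u=np.array([np.cos(yaw),np.sin(yaw),0])
    print("tilt",np.degrees(np.pi-s["tool_rot"][0]) if s["tool_rot"][0]>0 else np.degrees(-np.pi-s["tool_rot"][0]))
    rows([turn([C],[np.radians(t)*u],s,dz) for t in angs],s)
E
python3 - <<'E'
from h import *
s=rep()
yaw=s["tool_rot"][2]
l=np.array([np.sin(yaw),-np.cos(yaw),0])
C=np.array([.4990,.0288,0])+.026*l+[0,0,.005]
lowr(s,C,(1,2,3,4,5,6,7,8),-.0001)
E
```

```text
9.125 [ 0.5263 -0.0202  0.1335] [ 2.9417e+00 -9.0000e-04  9.2370e-01] F [-0.6  1.  -2.1] M [0.63 0.66 0.01] g 0.0427
tilt 11.452468601106528
{"x":-0.00,"y":0.21,"z":0.10,"wx":1.00,"wy":-0.00,"wz":0.00}
{"x":-0.00,"y":0.42,"z":0.19,"wx":2.00,"wy":-0.00,"wz":0.00}
{"x":-0.00,"y":0.62,"z":0.29,"wx":3.00,"wy":-0.00,"wz":0.00}
{"x":-0.00,"y":0.83,"z":0.39,"wx":4.00,"wy":-0.00,"wz":0.00}
{"x":-0.00,"y":1.03,"z":0.49,"wx":5.00,"wy":-0.00,"wz":0.00}
{"x":-0.00,"y":1.23,"z":0.60,"wx":6.00,"wy":-0.00,"wz":0.01}
{"x":-0.00,"y":1.43,"z":0.71,"wx":7.00,"wy":-0.00,"wz":0.01}
{"x":-0.00,"y":1.63,"z":0.83,"wx":8.00,"wy":-0.00,"wz":0.01}
```

Emit:
{"fn": "jog_arm", "kwargs": {"increments": [{"x": 0, "y": 0.21, "z": 0.1, "wx": 1, "wy": 0, "wz": 0, "claw": 0}, {"x": 0, "y": 0.42, "z": 0.19, "wx": 2, "wy": 0, "wz": 0, "claw": 0}, {"x": 0, "y": 0.62, "z": 0.29, "wx": 3, "wy": 0, "wz": 0, "claw": 0}, {"x": 0, "y": 0.83, "z": 0.39, "wx": 4, "wy": 0, "wz": 0, "claw": 0}, {"x": 0, "y": 1.03, "z": 0.49, "wx": 5, "wy": 0, "wz": 0, "claw": 0}, {"x": 0, "y": 1.03, "z": 0.49, "wx": 5, "wy": 0, "wz": 0, "claw": 0}]}}

```text
clock: 9.88
position: [0.5354, -0.0272, 0.1306]
tool_rot: [3.029, -0.001, 0.923]
force: [-1.3, 0.2, 0.2]
grip_width: 0.0424
```

```bash
python3 - <<'E'
from h import *
s=rep()
g=bot.grab_frame("scene")
crop(g,"l1.png",270,150,90,80,8)
yaw=s["tool_rot"][2]
l=np.array([np.sin(yaw),-np.cos(yaw),0])
C=np.array([.4990,.0288,0])+.026*l+[0,0,.005]
lowr(s,C,(1,2,3,4,4.5,5,5.5,6,6.5),-.0001)
E
```

```text
9.875 [ 0.5354 -0.0272  0.1306] [ 3.0294e+00 -1.2000e-03  9.2290e-01] F [-1.3  0.2  0.2] M [ 0.55  0.52 -0.01] g 0.0424
tilt 6.430053129914044
{"x":-0.00,"y":0.21,"z":0.10,"wx":1.00,"wy":-0.00,"wz":0.00}
{"x":-0.00,"y":0.42,"z":0.19,"wx":2.00,"wy":-0.00,"wz":0.00}
{"x":-0.00,"y":0.62,"z":0.29,"wx":3.00,"wy":-0.00,"wz":0.00}
{"x":-0.00,"y":0.83,"z":0.39,"wx":4.00,"wy":-0.00,"wz":0.00}
{"x":-0.00,"y":0.93,"z":0.44,"wx":4.50,"wy":-0.00,"wz":0.01}
{"x":-0.00,"y":1.03,"z":0.50,"wx":5.00,"wy":-0.00,"wz":0.01}
{"x":-0.00,"y":1.13,"z":0.55,"wx":5.50,"wy":-0.00,"wz":0.01}
{"x":-0.00,"y":1.23,"z":0.61,"wx":6.00,"wy":-0.00,"wz":0.01}
{"x":-0.00,"y":1.33,"z":0.66,"wx":6.50,"wy":-0.00,"wz":0.01}
```

View pics/l1.png

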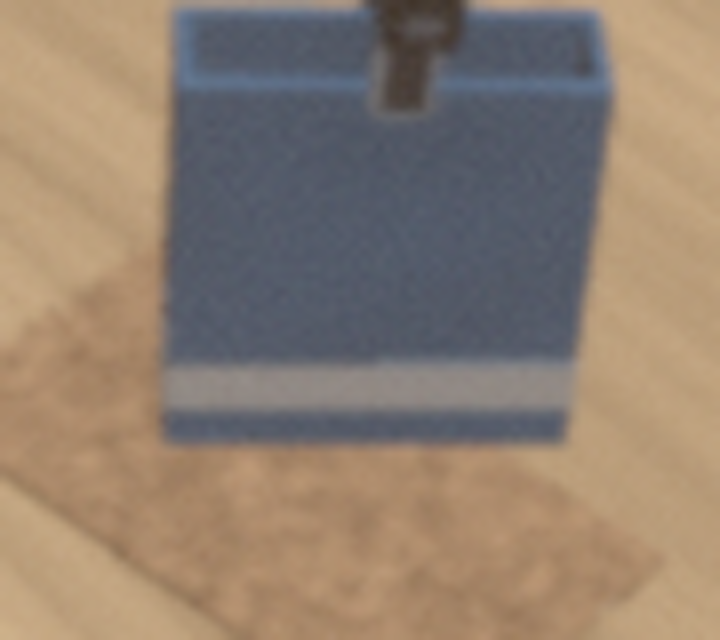

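Emit:
{"fn": "jog_arm", "kwargs": {"increments": [{"x": 0, "y": 0.21, "z": 0.09, "wx": 1, "wy": 0, "wz": 0, "claw": 0}, {"x": 0, "y": 0.42, "z": 0.18, "wx": 2, "wy": 0, "wz": 0, "claw": 0}, {"x": 0, "y": 0.62, "z": 0.28, "wx": 3, "wy": 0, "wz": 0, "claw": 0}, {"x": 0, "y": 0.83, "z": 0.38, "wx": 4, "wy": 0, "wz": 0, "claw": 0}, {"x": 0, "y": 0.93, "z": 0.43, "wx": 4.5, "wy": 0, "wz": 0, "claw": 0}, {"x": 0, "y": 1.03, "z": 0.49, "wx": 5, "wy": 0, "wz": 0, "claw": 0}, {"x": 0, "y": 1.03, "z": 0.49, "wx": 5, "wy": 0, "wz": 0, "claw": 0}]}}

```text
clock: 10.8
position: [0.5435, -0.0327, 0.1278]
tool_rot: [3.118, -0.001, 0.924]
force: [-12.6, 3.7, 24.6]
grip_width: 0.0424
```

```bash
python3 - <<'E'
from h import *
s=rep()
yaw=s["tool_rot"][2]
l=np.array([np.sin(yaw),-np.cos(yaw),0])
C=np.array([.4990,.0288,0])+.026*l+[0,0,.005]
lowr(s,C,(.5,1,1.5,1.8),-.0001)
E
```

```text
10.8 [ 0.5435 -0.0327  0.1278] [ 3.1177e+00 -9.0000e-04  9.2370e-01] F [-12.6   3.7  24.6] M [1.11 3.12 0.05] g 0.0424
tilt 1.369296116966686
{"x":-0.00,"y":0.11,"z":0.05,"wx":0.50,"wy":-0.00,"wz":0.00}
{"x":-0.00,"y":0.21,"z":0.10,"wx":1.00,"wy":-0.00,"wz":0.00}
{"x":-0.00,"y":0.32,"z":0.14,"wx":1.50,"wy":-0.00,"wz":0.00}
{"x":-0.00,"y":0.38,"z":0.17,"wx":1.80,"wy":-0.00,"wz":0.00}
```

Emit:
{"fn": "jog_arm", "kwargs": {"increments": [{"x": 0, "y": 0, "z": -0.01, "wx": 0, "wy": 0, "wz": 0, "claw": 0}, {"x": 0, "y": 0, "z": -0.01, "wx": 0, "wy": 0, "wz": 0, "claw": 0}]}}

```text
clock: 11.05
position: [0.5434, -0.0328, 0.1278]
tool_rot: [3.118, -0.001, 0.924]
force: [-4.5, 2.1, 4.0]
grip_width: 0.0424
```

```bash
python3 - <<'E'
from h import *
s=rep()
g=bot.grab_frame("scene")
yaw=s["tool_rot"][2]
rr=R.from_rotvec([0,0,yaw])
# level planter on mat, tool above centre
def pl(tau,dz=0):
    gr=s["position"]+R.from_euler('xyz',s["tool_rot"]).apply([0,0,-.019]) # grasp point
    A=R.from_rotvec(-np.radians(tau)*rr.apply([1,0,0]))*rr
    return box(0,0,0), gr, A
bb,gr,A=pl(0)
b=gr+A.apply(bb-[0,0,.1414]); print(b[:4,2].round(4), gr.round(4))
crop(g,"l2.png",270,150,90,80,8,[b[:4],b[4:]])
E
```

```text
11.05 [ 0.5434 -0.0328  0.1278] [ 3.1184e+00 -7.0000e-04  9.2350e-01] F [-4.5  2.1  4. ] M [0.5  1.06 0.08] g 0.0424
[0.0054 0.0054 0.0054 0.0054] [ 0.543  -0.0325  0.1468]
```

View pics/l2.png

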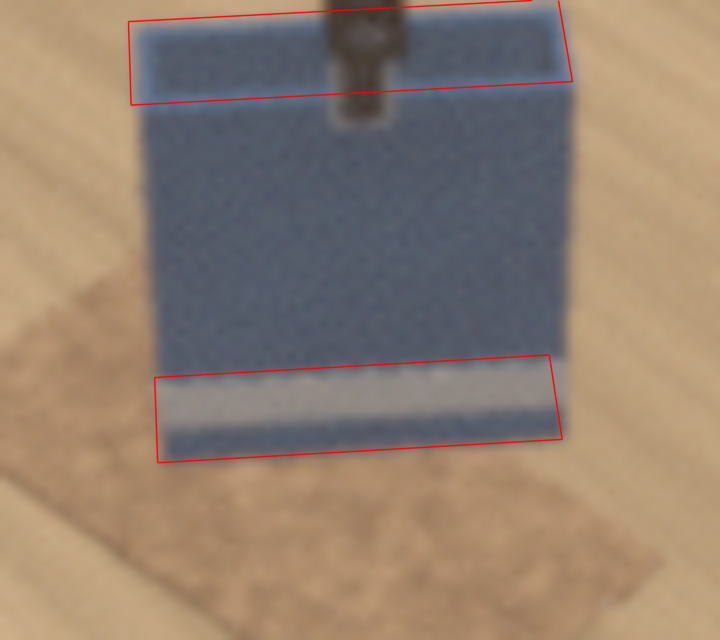

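```bash
python3 - <<'E'
from h import *
g=bot.grab_frame("scene");s=rep()
uv=(np.array([(165,459),(563,438),(143,108),(573,88),(552,14)],float)+.5)/8-.5+[270,150]
idx=[3,0,7,4,5]
def pose(p):
    A=R.from_rotvec([0,0,p[2]])*R.from_rotvec([-p[3],0,0]); return A.apply(box(0,0,0))+[p[0],p[1],p[4]]
r=least_squares(lambda p:np.r_[(proj(g,pose(p)[idx])-uv).ravel(),(p[4]-.005)/.001],[.543,-.0325,.9235,0,.005])
print(r.x,np.degrees(r.x[2:4]),r.fun.round(1)); print(pose(r.x)[:4].round(4))
E
```

```text
11.15 [ 0.5434 -0.0328  0.1278] [ 3.1182e+00 -7.0000e-04  9.2360e-01] F [-4.5  1.   3.3] M [0.41 1.04 0.12] g 0.0422
[ 0.5430622  -0.03089762  0.91861514  0.0017011   0.00479448] [52.6327708   0.09746582] [-0.7  0.7  0.2  0.7 -1.1 -0.1  0.3 -0.3  1.3 -1.4 -0.2]
[[ 0.4974  0.0329  0.0047]
 [ 0.4695 -0.0037  0.0047]
 [ 0.5887 -0.0947  0.0049]
 [ 0.6166 -0.0581  0.0049]]
```

The planter is level on the mat, with 0.1° fitted tilt, and the left end is still beside it. I'll let it rest by easing the grip and then releasing.

Emit:
{"fn": "jog_arm", "kwargs": {"increments": [{"x": 0, "y": 0, "z": 0, "wx": 0, "wy": 0, "wz": 0, "claw": 0}, {"x": 0, "y": 0, "z": 0, "wx": 0, "wy": 0, "wz": 0, "claw": 0}, {"x": 0, "y": 0, "z": 0, "wx": 0, "wy": 0, "wz": 0, "claw": 52}, {"x": 0, "y": 0, "z": 0, "wx": 0, "wy": 0, "wz": 0, "claw": 58}, {"x": 0, "y": 0, "z": 0, "wx": 0, "wy": 0, "wz": 0, "claw": 65}, {"x": 0, "y": 0, "z": 0, "wx": 0, "wy": 0, "wz": 0, "claw": 75}, {"x": 0, "y": 0, "z": 0, "wx": 0, "wy": 0, "wz": 0, "claw": 75}], "squeeze": 20}}

```text
clock: 12.02
position: [0.5435, -0.0328, 0.1279]
tool_rot: [3.118, -0.001, 0.924]
force: [-0.8, 0.0, -0.5]
grip_width: 0.064
```

```bash
python3 - <<'E'
from h import *
s=rep()
g=bot.grab_frame("scene");f=bot.grab_frame("top")
crop(g,"r1.png",260,140,100,100,7);crop(f,"r1t.png",270,145,100,100,7)
E
```

```text
12.025 [ 0.5435 -0.0328  0.1279] [ 3.118e+00 -8.000e-04  9.235e-01] F [-0.8  0.  -0.5] M [0.03 0.09 0.01] g 0.064
```

View pics/r1.png

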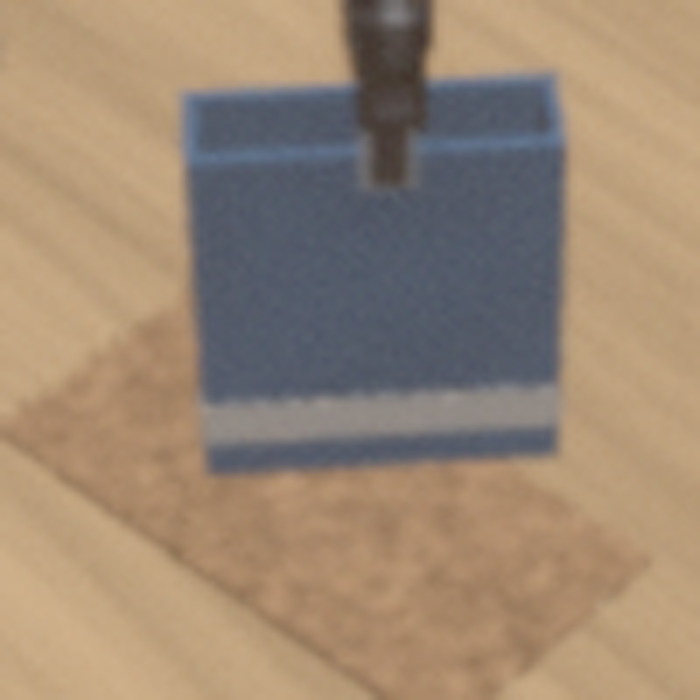

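View pics/r1t.png

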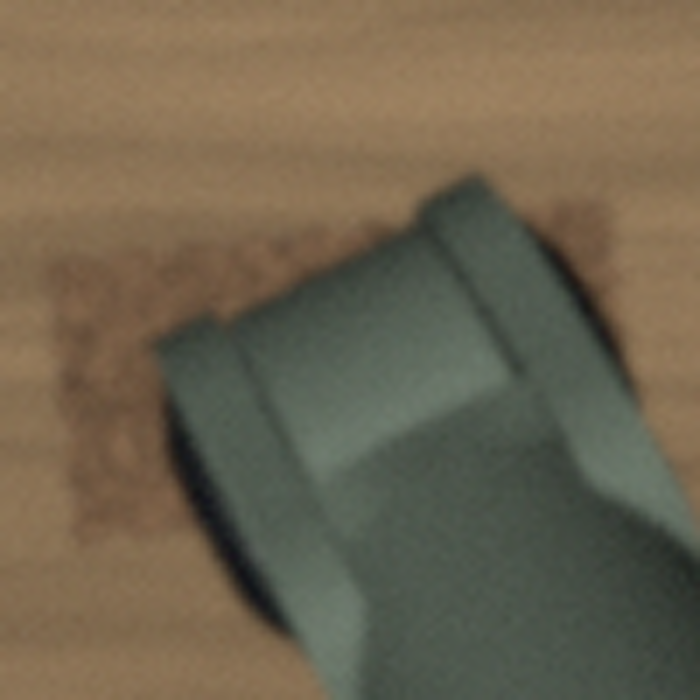

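```bash
python3 - <<'E'
from h import *
import pickle;a,m=pickle.load(open("fit.pkl","rb"))
g=bot.grab_frame("scene");s=rep()
uv=(np.array([(209,472),(558,453),(190,162),(562,142),(556,76)],float)+.5)/7-.5+[260,140]
idx=[3,0,7,4,5]
def pose(p):
    A=R.from_rotvec([0,0,p[2]])*R.from_rotvec([-p[3],0,0]); return A.apply(box(0,0,0))+[p[0],p[1],p[4]]
r=least_squares(lambda p:np.r_[(proj(g,pose(p)[idx])-uv).ravel(),(p[4]-.005)/.001],[.543,-.0325,.9235,0,.005])
print(r.x,np.degrees(r.x[2:4]),r.fun.round(1)); print(pose(r.x)[:4].round(4))
rm=R.from_rotvec([0,0,m[2]]);print(rm.inv().apply(pose(r.x)[:4]-[m[0],m[1],0]).round(4))
R0=R.from_euler('xyz',s["tool_rot"]);gp=s["position"]+R0.apply([0,0,-.019]);rows([(gp-[0,0,.019],down(.921))])
E
```

```text
12.175 [ 0.5434 -0.0328  0.1279] [ 3.1181e+00 -8.0000e-04  9.2360e-01] F [ 0.1 -0.  -0.3] M [ 0.06  0.02 -0.02] g 0.064
[ 5.43167386e-01 -3.30422489e-02  9.15078694e-01 -5.72493672e-05
  4.86117322e-03] [ 5.24301471e+01 -3.28014712e-03] [-0.4  0.3  0.3  0.3 -1.  -0.1  1.   0.1  0.2 -0.8 -0.1]
[[ 0.4977  0.0309  0.0049]
 [ 0.4697 -0.0055  0.0049]
 [ 0.5886 -0.097   0.0049]
 [ 0.6166 -0.0605  0.0049]]
[[-0.0843  0.0644  0.0049]
 [-0.1162  0.0313  0.0049]
 [-0.0083 -0.0729  0.0049]
 [ 0.0237 -0.0398  0.0049]]
{"x":-0.00,"y":-0.04,"z":-0.00,"wx":1.34,"wy":-0.05,"wz":0.15}
```

Resting level at 0.0° tilt: both right feet are on the mat and both left feet are off it. I'll level the tool and regrasp.

Emit:
{"fn": "jog_arm", "kwargs": {"increments": [{"x": 0, "y": -0.04, "z": 0, "wx": 1.3, "wy": 0, "wz": 0.2, "claw": 75}, {"x": 0, "y": -0.04, "z": 0, "wx": 1.3, "wy": 0, "wz": 0.2, "claw": 62}, {"x": 0, "y": -0.04, "z": 0, "wx": 1.3, "wy": 0, "wz": 0.2, "claw": 50}, {"x": 0, "y": -0.04, "z": 0, "wx": 1.3, "wy": 0, "wz": 0.2, "claw": 40}, {"x": 0, "y": -0.04, "z": 0, "wx": 1.3, "wy": 0, "wz": 0.2, "claw": 20}, {"x": 0, "y": -0.04, "z": 0, "wx": 1.3, "wy": 0, "wz": 0.2, "claw": 0}, {"x": 0, "y": -0.04, "z": 0, "wx": 1.3, "wy": 0, "wz": 0.2, "claw": 0}], "squeeze": 100}}

```text
clock: 13.05
position: [0.5433, -0.0326, 0.1284]
tool_rot: [3.14, -0.001, 0.92]
force: [-2.5, -1.3, 10.9]
grip_width: 0.0431
```

```bash
python3 - <<'E'
from h import *
s=rep()
C=[.6026,-.0785,.005];lowr(s,C,(0,2,4,6,8),.0002)
E
```

```text
13.05 [ 0.5433 -0.0326  0.1284] [ 3.140e+00 -8.000e-04  9.201e-01] F [-2.5 -1.3 10.9] M [-0.32  0.61 -0.04] g 0.0431
tilt 0.09176853970874431
{"x":0.00,"y":0.00,"z":-0.02,"wx":0.00,"wy":-0.00,"wz":0.00}
{"x":0.00,"y":0.44,"z":-0.27,"wx":2.00,"wy":-0.00,"wz":0.00}
{"x":0.00,"y":0.88,"z":-0.51,"wx":4.00,"wy":-0.00,"wz":0.00}
{"x":0.00,"y":1.33,"z":-0.73,"wx":6.00,"wy":-0.00,"wz":0.00}
{"x":0.00,"y":1.79,"z":-0.94,"wx":8.00,"wy":-0.00,"wz":0.01}
```

Emit:
{"fn": "jog_arm", "kwargs": {"increments": [{"x": 0, "y": 0, "z": 0, "wx": 0, "wy": 0, "wz": 0, "claw": 0}, {"x": 0, "y": 0.44, "z": -0.25, "wx": 2, "wy": 0, "wz": 0, "claw": 0}, {"x": 0, "y": 0.88, "z": -0.49, "wx": 4, "wy": 0, "wz": 0, "claw": 0}, {"x": 0, "y": 1.33, "z": -0.7, "wx": 6, "wy": 0, "wz": 0, "claw": 0}, {"x": 0, "y": 1.79, "z": -0.91, "wx": 8, "wy": 0, "wz": 0, "claw": 0}, {"x": 0, "y": 1.79, "z": -0.91, "wx": 8, "wy": 0, "wz": 0, "claw": 0}], "squeeze": 120}}

```text
clock: 13.8
position: [0.5577, -0.0432, 0.138]
tool_rot: [-3.002, -0.001, 0.919]
force: [-6.0, 3.0, 11.1]
grip_width: 0.0421
```

```bash
python3 - <<'E'
from h import *
s=rep()
C=[.6026,-.0785,.005];lowr(s,C,(2,4,5,6),-.0002)
E
```

```text
13.8 [ 0.5577 -0.0432  0.138 ] [-3.0022e+00 -1.2000e-03  9.1940e-01] F [-6.   3.  11.1] M [0.44 1.42 0.02] g 0.0421
tilt -7.989276283451464
{"x":0.00,"y":0.44,"z":-0.23,"wx":2.00,"wy":0.00,"wz":0.00}
{"x":0.00,"y":0.88,"z":-0.47,"wx":4.00,"wy":0.00,"wz":0.00}
{"x":0.00,"y":1.11,"z":-0.59,"wx":5.00,"wy":0.00,"wz":0.01}
{"x":0.00,"y":1.34,"z":-0.70,"wx":6.00,"wy":0.00,"wz":0.01}
```

Emit:
{"fn": "jog_arm", "kwargs": {"increments": [{"x": 0, "y": 0.22, "z": -0.17, "wx": 1, "wy": 0, "wz": 0, "claw": 0}, {"x": 0, "y": 0.44, "z": -0.28, "wx": 2, "wy": 0, "wz": 0, "claw": 0}, {"x": 0, "y": 0.88, "z": -0.52, "wx": 4, "wy": 0, "wz": 0, "claw": 0}, {"x": 0, "y": 1.34, "z": -0.75, "wx": 6, "wy": 0, "wz": 0, "claw": 0}, {"x": 0, "y": 1.34, "z": -0.75, "wx": 6, "wy": 0, "wz": 0, "claw": 0}]}}

```text
clock: 14.42
position: [0.5695, -0.0522, 0.1436]
tool_rot: [-2.896, -0.002, 0.918]
force: [-4.2, 1.1, 5.6]
grip_width: 0.0421
```

```bash
python3 - <<'E'
from h import *
s=rep();g=bot.grab_frame("scene")
C=np.array([.6026,-.0785,.005]);yaw=.918;u=np.array([np.cos(yaw),np.sin(yaw),0])
b=C+R.from_rotvec(np.radians(14)*u).apply(box(.5432,-.033,yaw,.005)-C)
crop(g,"u1.png",245,120,115,115,6,[b[:4],b[4:]])
s=rep()
rows([turn([C],[[0,0,np.radians(-t)]],s,0) for t in(2,5,7.5,10,12.5,15,17.5,20,22.5)],s)
E
```

```text
14.425 [ 0.5695 -0.0522  0.1436] [-2.8959e+00 -1.7000e-03  9.1840e-01] F [-4.2  1.1  5.6] M [0.1  0.93 0.1 ] g 0.0421
14.475 [ 0.5693 -0.052   0.1436] [-2.8963e+00 -1.5000e-03  9.1880e-01] F [-2.5  1.   3.4] M [0.02 0.72 0.03] g 0.0416
{"x":0.15,"y":0.01,"z":-0.00,"wx":-0.00,"wy":0.49,"wz":1.94}
{"x":0.37,"y":0.02,"z":-0.01,"wx":-0.01,"wy":1.21,"wz":4.85}
{"x":0.56,"y":0.05,"z":-0.01,"wx":-0.01,"wy":1.82,"wz":7.28}
{"x":0.74,"y":0.08,"z":-0.02,"wx":-0.02,"wy":2.43,"wz":9.70}
{"x":0.92,"y":0.12,"z":-0.03,"wx":-0.02,"wy":3.04,"wz":12.13}
{"x":1.10,"y":0.16,"z":-0.04,"wx":-0.02,"wy":3.64,"wz":14.55}
{"x":1.28,"y":0.22,"z":-0.05,"wx":-0.03,"wy":4.25,"wz":16.98}
{"x":1.45,"y":0.28,"z":-0.07,"wx":-0.03,"wy":4.86,"wz":19.40}
{"x":1.62,"y":0.35,"z":-0.08,"wx":-0.03,"wy":5.46,"wz":21.83}
```

View pics/u1.png

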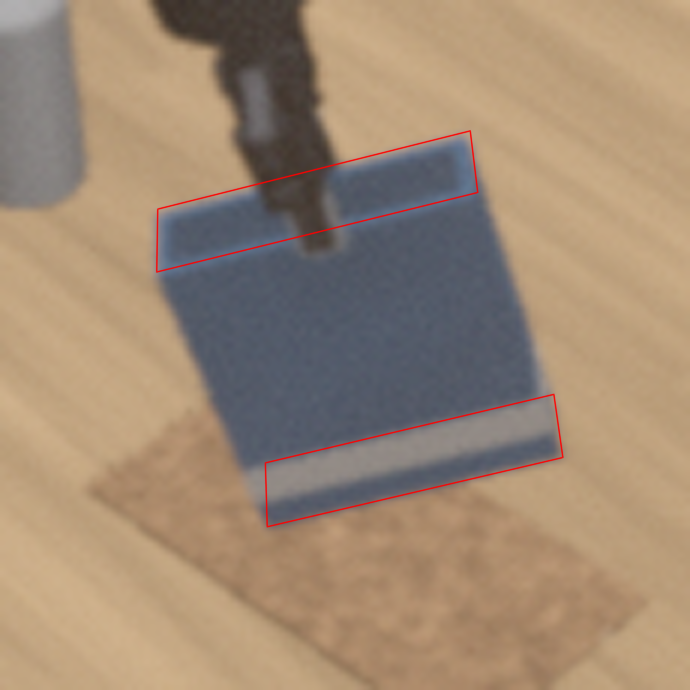

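The tilted planter matches the model at 14°, and the right end is pressed on the mat near (268,525). Swinging it now.

Emit:
{"fn": "jog_arm", "kwargs": {"increments": [{"x": 0.15, "y": 0.01, "z": -0.01, "wx": 0, "wy": 0.49, "wz": 1.94, "claw": 0}, {"x": 0.37, "y": 0.02, "z": -0.02, "wx": 0, "wy": 1.21, "wz": 4.85, "claw": 0}, {"x": 0.56, "y": 0.05, "z": -0.02, "wx": 0, "wy": 1.82, "wz": 7.28, "claw": 0}, {"x": 0.74, "y": 0.08, "z": -0.03, "wx": 0, "wy": 2.43, "wz": 9.7, "claw": 0}, {"x": 0.92, "y": 0.12, "z": -0.04, "wx": 0, "wy": 3.04, "wz": 12.13, "claw": 0}, {"x": 1.1, "y": 0.16, "z": -0.05, "wx": 0, "wy": 3.64, "wz": 14.55, "claw": 0}, {"x": 1.28, "y": 0.22, "z": -0.06, "wx": 0, "wy": 4.25, "wz": 16.98, "claw": 0}, {"x": 1.45, "y": 0.28, "z": -0.08, "wx": 0, "wy": 4.86, "wz": 19.4, "claw": 0}, {"x": 1.62, "y": 0.35, "z": -0.09, "wx": 0, "wy": 5.46, "wz": 21.83, "claw": 0}, {"x": 1.62, "y": 0.35, "z": -0.09, "wx": 0, "wy": 5.46, "wz": 21.83, "claw": 0}]}}

```text
clock: 15.72
position: [0.5819, -0.0415, 0.1436]
tool_rot: [-2.896, -0.001, 0.525]
force: [-0.1, 0.1, -6.7]
grip_width: 0.0419
```

```bash
python3 - <<'E'
from h import *
s=rep()
C=np.array([.6026,-.0785,.005])
rows([turn([C],[[0,0,np.radians(-t)]],s,0) for t in(2,5,7.5,10,12.5,15,17.5,20,22.0)],s)
E
```

```text
15.725 [ 0.5819 -0.0415  0.1436] [-2.896e+00 -1.000e-03  5.251e-01] F [-0.1  0.1 -6.7] M [-0.66 -0.35  0.01] g 0.0419
{"x":0.15,"y":0.00,"z":-0.00,"wx":-0.00,"wy":0.49,"wz":1.94}
{"x":0.37,"y":0.02,"z":-0.00,"wx":-0.00,"wy":1.22,"wz":4.85}
{"x":0.55,"y":0.04,"z":-0.01,"wx":-0.01,"wy":1.82,"wz":7.27}
{"x":0.74,"y":0.07,"z":-0.02,"wx":-0.01,"wy":2.43,"wz":9.70}
{"x":0.92,"y":0.11,"z":-0.03,"wx":-0.01,"wy":3.04,"wz":12.12}
{"x":1.10,"y":0.16,"z":-0.04,"wx":-0.01,"wy":3.65,"wz":14.55}
{"x":1.27,"y":0.21,"z":-0.05,"wx":-0.02,"wy":4.26,"wz":16.97}
{"x":1.45,"y":0.27,"z":-0.07,"wx":-0.02,"wy":4.86,"wz":19.40}
{"x":1.58,"y":0.32,"z":-0.08,"wx":-0.02,"wy":5.35,"wz":21.34}
```

Emit:
{"fn": "jog_arm", "kwargs": {"increments": [{"x": 0, "y": 0, "z": 0.05, "wx": 0, "wy": 0, "wz": 0, "claw": 0}, {"x": 0.15, "y": 0, "z": 0.06, "wx": 0, "wy": 0.49, "wz": 1.94, "claw": 0}, {"x": 0.37, "y": 0.02, "z": 0.05, "wx": 0, "wy": 1.22, "wz": 4.85, "claw": 0}, {"x": 0.55, "y": 0.04, "z": 0.04, "wx": 0, "wy": 1.82, "wz": 7.27, "claw": 0}, {"x": 0.74, "y": 0.07, "z": 0.03, "wx": 0, "wy": 2.43, "wz": 9.7, "claw": 0}, {"x": 0.92, "y": 0.11, "z": 0.02, "wx": 0, "wy": 3.04, "wz": 12.12, "claw": 0}, {"x": 1.1, "y": 0.16, "z": 0.01, "wx": 0, "wy": 3.65, "wz": 14.55, "claw": 0}, {"x": 1.1, "y": 0.16, "z": 0.01, "wx": 0, "wy": 3.65, "wz": 14.55, "claw": 0}]}}

```text
clock: 16.73
position: [0.5922, -0.0373, 0.1432]
tool_rot: [-2.896, -0.001, 0.262]
force: [0.4, 0.1, -1.6]
grip_width: 0.0424
```

```bash
python3 - <<'E'
from h import *
s=rep()
C=np.array([.6026,-.0785,.005])
rows([turn([C],[[0,0,np.radians(-t)]],s,0) for t in(2,4.5,7)],s)
E
```

```text
16.725 [ 0.5922 -0.0373  0.1432] [-2.8959e+00 -1.2000e-03  2.6250e-01] F [ 0.4  0.1 -1.6] M [-0.24 -0.46 -0.02] g 0.0424
{"x":0.15,"y":0.00,"z":-0.00,"wx":-0.00,"wy":0.49,"wz":1.94}
{"x":0.33,"y":0.02,"z":-0.00,"wx":-0.01,"wy":1.09,"wz":4.36}
{"x":0.52,"y":0.04,"z":-0.01,"wx":-0.01,"wy":1.70,"wz":6.79}
```

Emit:
{"fn": "jog_arm", "kwargs": {"increments": [{"x": 0.15, "y": 0, "z": 0, "wx": 0, "wy": 0.49, "wz": 1.94, "claw": 0}, {"x": 0.33, "y": 0.02, "z": 0, "wx": 0, "wy": 1.09, "wz": 4.36, "claw": 0}, {"x": 0.52, "y": 0.04, "z": -0.01, "wx": 0, "wy": 1.7, "wz": 6.79, "claw": 0}, {"x": 0.52, "y": 0.04, "z": -0.01, "wx": 0, "wy": 1.7, "wz": 6.79, "claw": 0}]}}

```text
clock: 17.23
position: [0.5974, -0.0364, 0.1432]
tool_rot: [-2.896, -0.001, 0.139]
force: [0.4, 1.2, -1.9]
grip_width: 0.0421
```

```bash
python3 - <<'E'
from h import *
import pickle;a,m=pickle.load(open("fit.pkl","rb"));M=box(*m,L=.26,W=.13,H=.005)
s=rep();g=bot.grab_frame("scene")
C=np.array([.6026,-.0785,.005]);yaw=s["tool_rot"][2];u=np.array([np.cos(yaw),np.sin(yaw),0]);l=np.array([-np.sin(yaw),np.cos(yaw),0])
c=C+.075*l
bl=box(c[0],c[1],yaw,.005)
b=C+R.from_rotvec(np.radians(14)*u).apply(bl-C)
crop(g,"u2.png",235,110,130,140,5,[b[:4],b[4:],M[4:]])
rm=R.from_rotvec([0,0,m[2]]);print(rm.inv().apply(bl[:4]-[m[0],m[1],0]).round(4))
s=rep();lowr(s,C,(-1,-2.5,-4,-5.5,-7,-8.5,-10),0)
E
```

```text
17.225 [ 0.5974 -0.0364  0.1432] [-2.896e+00 -1.200e-03  1.392e-01] F [ 0.4  1.2 -1.9] M [-0.4  -0.48 -0.02] g 0.0421
[[ 0.0266  0.0945  0.005 ]
 [-0.0194  0.0933  0.005 ]
 [-0.0153 -0.0567  0.005 ]
 [ 0.0307 -0.0554  0.005 ]]
17.275 [ 0.5974 -0.0364  0.1432] [-2.896e+00 -1.200e-03  1.403e-01] F [ 0.7  1.  -2.4] M [-0.27 -0.39 -0.03] g 0.0422
tilt -14.072107011179726
{"x":-0.00,"y":-0.21,"z":0.13,"wx":-1.00,"wy":-0.00,"wz":-0.00}
{"x":-0.00,"y":-0.53,"z":0.34,"wx":-2.50,"wy":-0.00,"wz":-0.00}
{"x":-0.00,"y":-0.85,"z":0.55,"wx":-4.00,"wy":-0.00,"wz":-0.00}
{"x":-0.00,"y":-1.15,"z":0.77,"wx":-5.50,"wy":-0.00,"wz":-0.01}
{"x":-0.00,"y":-1.45,"z":1.00,"wx":-7.00,"wy":-0.00,"wz":-0.01}
{"x":-0.00,"y":-1.75,"z":1.24,"wx":-8.50,"wy":-0.00,"wz":-0.01}
{"x":-0.00,"y":-2.04,"z":1.49,"wx":-10.00,"wy":-0.00,"wz":-0.01}
```

View pics/u2.png

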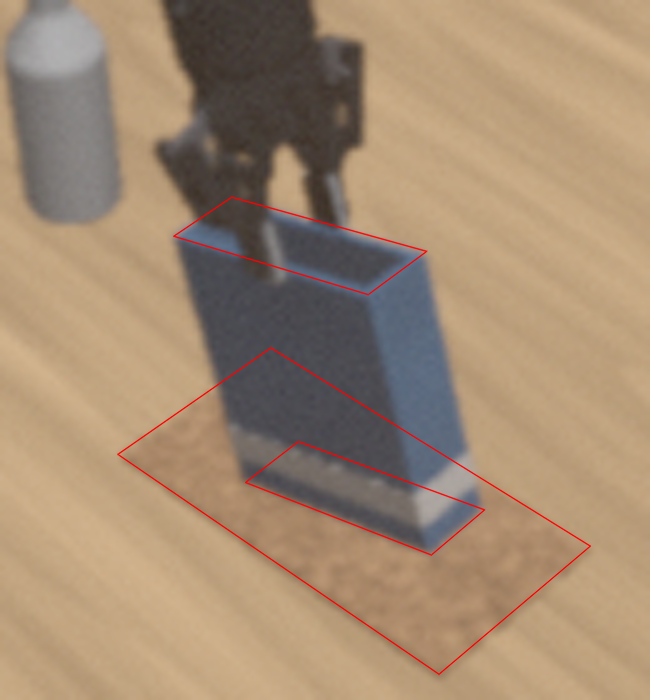

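The left end is raised over the mat as planned; now I'll lower it.

Emit:
{"fn": "jog_arm", "kwargs": {"increments": [{"x": 0, "y": -0.21, "z": 0.13, "wx": -1, "wy": 0, "wz": 0, "claw": 0}, {"x": 0, "y": -0.53, "z": 0.34, "wx": -2.5, "wy": 0, "wz": 0, "claw": 0}, {"x": 0, "y": -0.85, "z": 0.55, "wx": -4, "wy": 0, "wz": 0, "claw": 0}, {"x": 0, "y": -1.15, "z": 0.77, "wx": -5.5, "wy": 0, "wz": 0, "claw": 0}, {"x": 0, "y": -1.45, "z": 1, "wx": -7, "wy": 0, "wz": 0, "claw": 0}, {"x": 0, "y": -1.75, "z": 1.24, "wx": -8.5, "wy": 0, "wz": 0, "claw": 0}, {"x": 0, "y": -2.04, "z": 1.49, "wx": -10, "wy": 0, "wz": 0, "claw": 0}, {"x": 0, "y": -2.04, "z": 1.49, "wx": -10, "wy": 0, "wz": 0, "claw": 0}]}}

```text
clock: 18.27
position: [0.5939, -0.0121, 0.1337]
tool_rot: [-3.071, -0.001, 0.142]
force: [-0.9, 1.4, -2.4]
grip_width: 0.0421
```

```bash
python3 - <<'E'
from h import *
g=bot.grab_frame("scene");crop(g,"u3.png",255,130,110,110,6)
s=rep()
C=np.array([.6026,-.0785,.005]);lowr(s,C,(-.5,-1,-1.5,-2,-2.5,-3,-3.5,-4),0)
E
```

```text
18.325 [ 0.5941 -0.0125  0.1339] [-3.0703e+00 -1.3000e-03  1.4120e-01] F [-1.3  2.8 -0.6] M [ 0.44  0.34 -0.02] g 0.0427
tilt -4.086149675604407
{"x":-0.00,"y":-0.11,"z":0.07,"wx":-0.50,"wy":-0.00,"wz":-0.00}
{"x":-0.00,"y":-0.21,"z":0.13,"wx":-1.00,"wy":-0.00,"wz":-0.00}
{"x":-0.00,"y":-0.32,"z":0.20,"wx":-1.50,"wy":-0.00,"wz":-0.00}
{"x":-0.00,"y":-0.43,"z":0.27,"wx":-2.00,"wy":-0.00,"wz":-0.00}
{"x":-0.00,"y":-0.53,"z":0.34,"wx":-2.50,"wy":-0.00,"wz":-0.00}
{"x":-0.00,"y":-0.64,"z":0.41,"wx":-3.00,"wy":-0.00,"wz":-0.00}
{"x":-0.00,"y":-0.74,"z":0.48,"wx":-3.50,"wy":-0.00,"wz":-0.00}
{"x":-0.00,"y":-0.85,"z":0.56,"wx":-4.00,"wy":-0.00,"wz":-0.00}
```

View pics/u3.png

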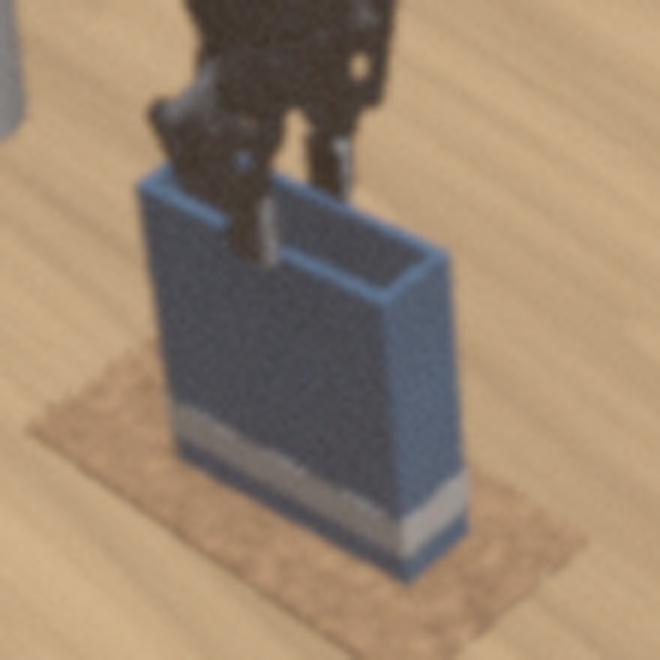

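Emit:
{"fn": "jog_arm", "kwargs": {"increments": [{"x": 0, "y": -0.11, "z": 0.07, "wx": -0.5, "wy": 0, "wz": 0, "claw": 0}, {"x": 0, "y": -0.21, "z": 0.13, "wx": -1, "wy": 0, "wz": 0, "claw": 0}, {"x": 0, "y": -0.32, "z": 0.2, "wx": -1.5, "wy": 0, "wz": 0, "claw": 0}, {"x": 0, "y": -0.43, "z": 0.27, "wx": -2, "wy": 0, "wz": 0, "claw": 0}, {"x": 0, "y": -0.53, "z": 0.34, "wx": -2.5, "wy": 0, "wz": 0, "claw": 0}, {"x": 0, "y": -0.53, "z": 0.34, "wx": -2.5, "wy": 0, "wz": 0, "claw": 0}]}}

```text
clock: 19.08
position: [0.5933, -0.0069, 0.1308]
tool_rot: [-3.114, -0.001, 0.142]
force: [-1.8, 2.5, -3.8]
grip_width: 0.0422
```

```bash
python3 - <<'E'
from h import *
s=rep()
C=np.array([.6026,-.0785,.005]);lowr(s,C,(-.3,-.6,-.9,-1.2,-1.5),0)
E
```

```text
19.075 [ 0.5933 -0.0069  0.1308] [-3.1142e+00 -1.1000e-03  1.4160e-01] F [-1.8  2.5 -3.8] M [ 0.32  0.25 -0.07] g 0.0422
tilt -1.5709504071858769
{"x":-0.00,"y":-0.06,"z":0.04,"wx":-0.30,"wy":-0.00,"wz":-0.00}
{"x":-0.00,"y":-0.13,"z":0.08,"wx":-0.60,"wy":-0.00,"wz":-0.00}
{"x":-0.00,"y":-0.19,"z":0.12,"wx":-0.90,"wy":-0.00,"wz":-0.00}
{"x":-0.00,"y":-0.26,"z":0.16,"wx":-1.20,"wy":-0.00,"wz":-0.00}
{"x":-0.00,"y":-0.32,"z":0.20,"wx":-1.50,"wy":-0.00,"wz":-0.00}
```

Emit:
{"fn": "jog_arm", "kwargs": {"increments": [{"x": 0, "y": -0.06, "z": 0.05, "wx": -0.3, "wy": 0, "wz": 0, "claw": 0}, {"x": 0, "y": -0.13, "z": 0.09, "wx": -0.6, "wy": 0, "wz": 0, "claw": 0}, {"x": 0, "y": -0.19, "z": 0.13, "wx": -0.9, "wy": 0, "wz": 0, "claw": 0}, {"x": 0, "y": -0.19, "z": 0.13, "wx": -0.9, "wy": 0, "wz": 0, "claw": 0}]}}

```text
clock: 19.58
position: [0.593, -0.0048, 0.1295]
tool_rot: [-3.13, -0.001, 0.142]
force: [-1.7, 2.5, -0.1]
grip_width: 0.0424
```

```bash
python3 - <<'E'
from h import *
g=bot.grab_frame("scene");crop(g,"u4.png",255,130,110,110,6)
s=rep()
C=np.array([.6026,-.0785,.005]);lowr(s,C,(-.3,-.6,-.9,-1.2,-1.5),0)
E
```

```text
19.625 [ 0.593  -0.0048  0.1295] [-3.1299e+00 -1.1000e-03  1.4190e-01] F [-1.3  2.6 -0.8] M [ 0.55  0.43 -0.02] g 0.0423
tilt -0.670063177796242
{"x":-0.00,"y":-0.06,"z":0.04,"wx":-0.30,"wy":-0.00,"wz":-0.00}
{"x":-0.00,"y":-0.13,"z":0.08,"wx":-0.60,"wy":-0.00,"wz":-0.00}
{"x":-0.00,"y":-0.19,"z":0.12,"wx":-0.90,"wy":-0.00,"wz":-0.00}
{"x":-0.00,"y":-0.26,"z":0.16,"wx":-1.20,"wy":-0.00,"wz":-0.00}
{"x":-0.00,"y":-0.32,"z":0.20,"wx":-1.50,"wy":-0.00,"wz":-0.00}
```

View pics/u4.png

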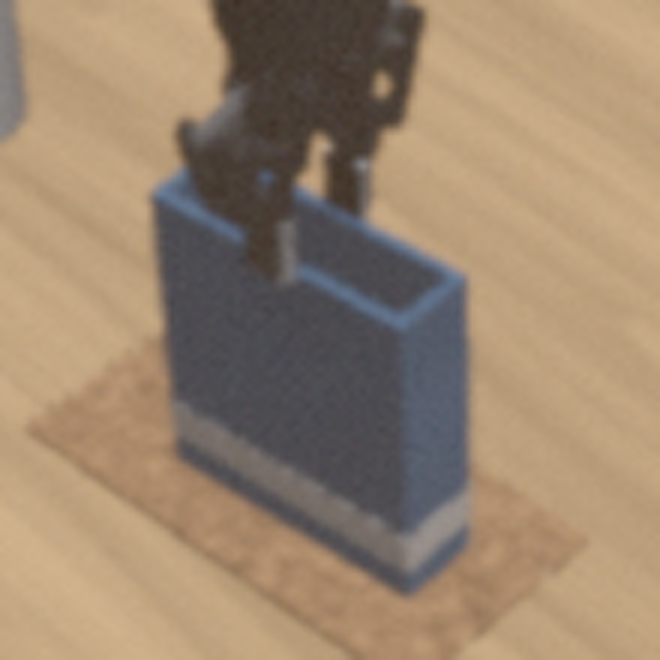

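Emit:
{"fn": "jog_arm", "kwargs": {"increments": [{"x": 0, "y": -0.06, "z": 0.05, "wx": -0.3, "wy": 0, "wz": 0, "claw": 0}, {"x": 0, "y": -0.13, "z": 0.09, "wx": -0.6, "wy": 0, "wz": 0, "claw": 0}, {"x": 0, "y": -0.16, "z": 0.11, "wx": -0.8, "wy": 0, "wz": 0, "claw": 0}, {"x": 0, "y": -0.16, "z": 0.11, "wx": -0.8, "wy": 0, "wz": 0, "claw": 0}]}}

```text
clock: 20.12
position: [0.5929, -0.0033, 0.1287]
tool_rot: [3.139, -0.001, 0.142]
force: [-2.6, 1.8, 5.6]
grip_width: 0.042
```

```bash
python3 - <<'E'
from h import *
s=rep()
C=np.array([.6026,-.0785,.005]);lowr(s,C,(-.3,-.6,-.9,-1.2,-1.5),0)
E
```

```text
20.125 [ 0.5929 -0.0033  0.1287] [ 3.1389e+00 -1.4000e-03  1.4180e-01] F [-2.6  1.8  5.6] M [0.3  0.81 0.05] g 0.042
tilt 0.1561010702057502
{"x":-0.00,"y":-0.06,"z":0.04,"wx":-0.30,"wy":0.00,"wz":-0.00}
{"x":-0.00,"y":-0.13,"z":0.08,"wx":-0.60,"wy":0.00,"wz":-0.00}
{"x":-0.00,"y":-0.19,"z":0.12,"wx":-0.90,"wy":0.00,"wz":-0.00}
{"x":-0.00,"y":-0.26,"z":0.16,"wx":-1.20,"wy":0.00,"wz":-0.00}
{"x":-0.00,"y":-0.32,"z":0.20,"wx":-1.50,"wy":0.00,"wz":-0.00}
```

Emit:
{"fn": "jog_arm", "kwargs": {"increments": [{"x": 0, "y": -0.03, "z": 0.02, "wx": -0.15, "wy": 0, "wz": 0, "claw": 0}, {"x": 0, "y": -0.06, "z": 0.04, "wx": -0.3, "wy": 0, "wz": 0, "claw": 0}, {"x": 0, "y": -0.06, "z": 0.04, "wx": -0.3, "wy": 0, "wz": 0, "claw": 0}]}}

```text
clock: 20.5
position: [0.593, -0.0035, 0.1287]
tool_rot: [3.133, -0.002, 0.141]
force: [-3.5, -1.9, 8.7]
grip_width: 0.0421
```

```bash
python3 - <<'E'
from h import *
s=rep();g=bot.grab_frame("scene")
gr=s["position"]+[0,0,.019];yaw=s["tool_rot"][2]
b=box(gr[0],gr[1],yaw,.005)
crop(g,"u5.png",255,130,110,110,7,[b[:4],b[4:]])
E
```

```text
20.5 [ 0.593  -0.0035  0.1287] [ 3.1326e+00 -1.7000e-03  1.4150e-01] F [-3.5 -1.9  8.7] M [-0.32  1.03  0.08] g 0.0421
```

View pics/u5.png

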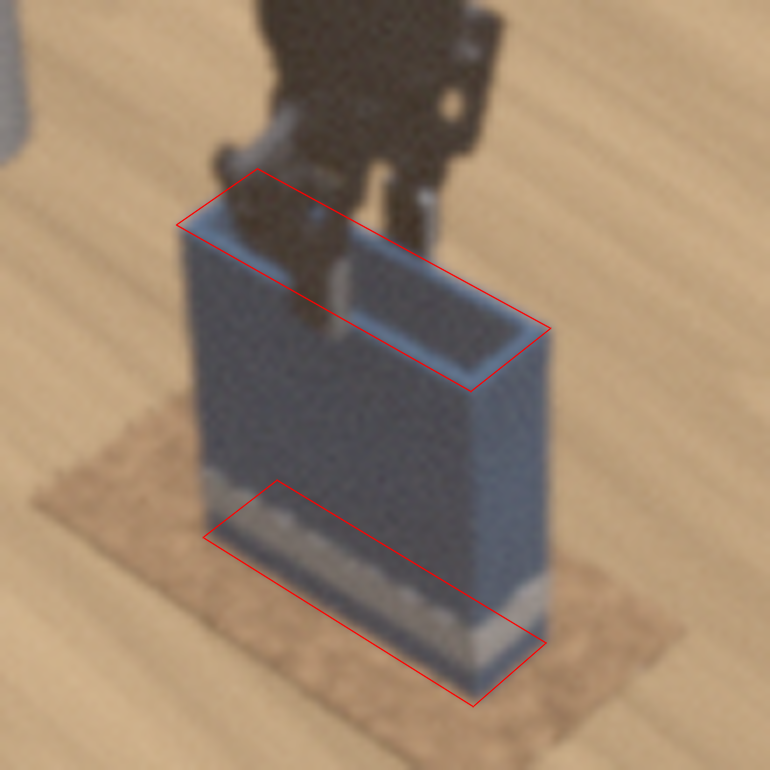

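The descent has stopped, the force is rising and the image matches a level planter: it has landed. Releasing gently.

Emit:
{"fn": "jog_arm", "kwargs": {"increments": [{"x": 0, "y": 0, "z": 0, "wx": 0, "wy": 0, "wz": 0, "claw": 0}, {"x": 0, "y": 0, "z": 0, "wx": 0, "wy": 0, "wz": 0, "claw": 0}, {"x": 0, "y": 0, "z": 0, "wx": 0, "wy": 0, "wz": 0, "claw": 52}, {"x": 0, "y": 0, "z": 0, "wx": 0, "wy": 0, "wz": 0, "claw": 60}, {"x": 0, "y": 0, "z": 0, "wx": 0, "wy": 0, "wz": 0, "claw": 75}, {"x": 0, "y": 0, "z": 0, "wx": 0, "wy": 0, "wz": 0, "claw": 100}, {"x": 0, "y": 0, "z": 0, "wx": 0, "wy": 0, "wz": 0, "claw": 100}, {"x": 0, "y": 0, "z": 0, "wx": 0, "wy": 0, "wz": 0, "claw": 100}], "squeeze": 20}}

```text
clock: 21.55
position: [0.593, -0.0035, 0.1287]
tool_rot: [3.133, -0.002, 0.141]
force: [-0.1, -0.4, -0.5]
grip_width: 0.0855
```

```bash
python3 - <<'E'
from h import *
s=rep();g=bot.grab_frame("scene")
crop(g,"v1.png",255,110,110,130,6)
E
```

```text
21.55 [ 0.593  -0.0035  0.1287] [ 3.1326e+00 -1.7000e-03  1.4140e-01] F [-0.1 -0.4 -0.5] M [-0.01  0.03  0.02] g 0.0855
```

View pics/v1.png

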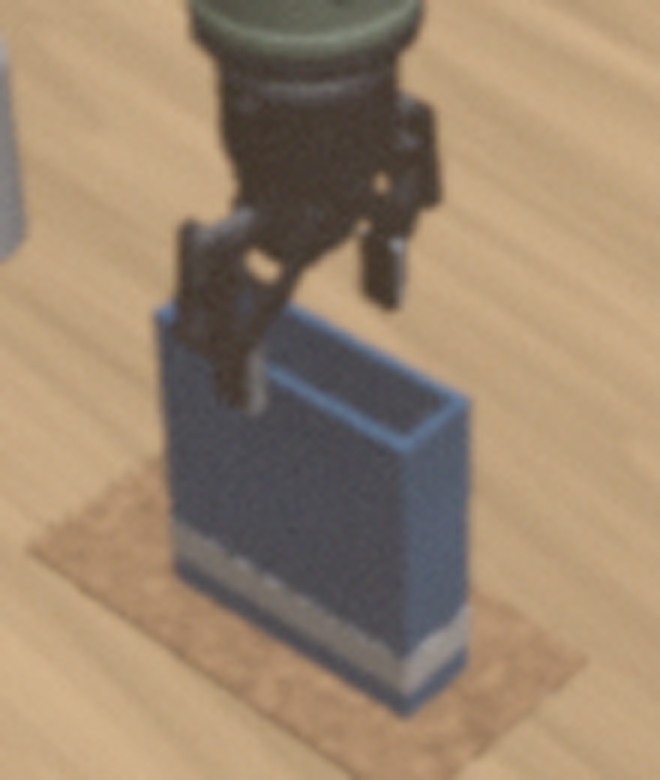

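Fully released, and the planter stands upright. Retreating straight up, then toward the robot.

Emit:
{"fn": "jog_arm", "kwargs": {"increments": [{"x": 0, "y": 0, "z": -2, "wx": 0, "wy": 0, "wz": 0, "claw": 100}, {"x": 0, "y": 0, "z": -5, "wx": 0, "wy": 0, "wz": 0, "claw": 100}, {"x": 0, "y": 0, "z": -9, "wx": 0, "wy": 0, "wz": 0, "claw": 100}, {"x": 0, "y": 0, "z": -13, "wx": 0, "wy": 0, "wz": 0, "claw": 100}, {"x": -3, "y": 0, "z": -15, "wx": 0, "wy": 0, "wz": 0, "claw": 100}, {"x": -8, "y": 0, "z": -16, "wx": 0, "wy": 0, "wz": 0, "claw": 100}, {"x": -12, "y": 0, "z": -16, "wx": 0, "wy": 0, "wz": 0, "claw": 100}, {"x": -15, "y": 0, "z": -16, "wx": 0, "wy": 0, "wz": 0, "claw": 100}, {"x": -15, "y": 0, "z": -16, "wx": 0, "wy": 0, "wz": 0, "claw": 100}]}}

```text
clock: 22.72
position: [0.4428, -0.0238, 0.289]
tool_rot: [3.131, -0.002, 0.141]
force: [1.1, -0.2, -0.2]
grip_width: 0.0853
```

```bash
python3 - <<'E'
from h import *
import pickle;a,m=pickle.load(open("fit.pkl","rb"));M=box(*m,L=.26,W=.13,H=.005)
s=rep();g=bot.grab_frame("scene");f=bot.grab_frame("top")
b=box(.593,-.0035,.1414,.005)
crop(g,"w1.png",255,130,110,115,6,[b[:4],b[4:],M[4:]]);crop(f,"w1t.png",265,155,110,90,7,[b[:4],b[4:],M[4:]])
cv2.imwrite("pics/w2t.png",f["pixels"][:,:,::-1])
rm=R.from_rotvec([0,0,m[2]]);print(rm.inv().apply(b[:4]-[m[0],m[1],0]).round(4))
f0,g0=pickle.load(open("f0.pkl","rb"))
d=np.abs(f["pixels"].astype(int)-f0["pixels"]).max(2);d=cv2.GaussianBlur(d.astype(np.uint8),(5,5),0)>25
n,l,st,c=cv2.connectedComponentsWithStats(d.astype(np.uint8));print(st[1:][st[1:,4]>5])
E
```

```text
22.725 [ 0.4428 -0.0238  0.289 ] [ 3.1312e+00 -2.4000e-03  1.4060e-01] F [ 1.1 -0.2 -0.2] M [ 0.05 -0.02 -0.03] g 0.0853
[[ 0.0273  0.0952  0.005 ]
 [-0.0187  0.0938  0.005 ]
 [-0.0142 -0.0561  0.005 ]
 [ 0.0317 -0.0547  0.005 ]]
[[  287   180    55    27  1065]
 [  286   216   111   184 11636]
 [  525   337   115    63  4392]
 [  305   360    37    40  1058]
 [  278   396     6     4    21]]
```

View pics/w1.png

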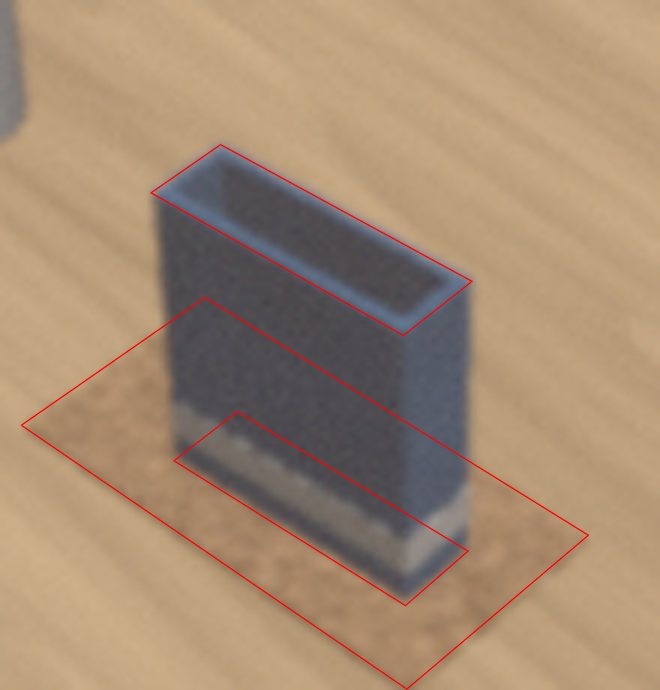

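View pics/w1t.png

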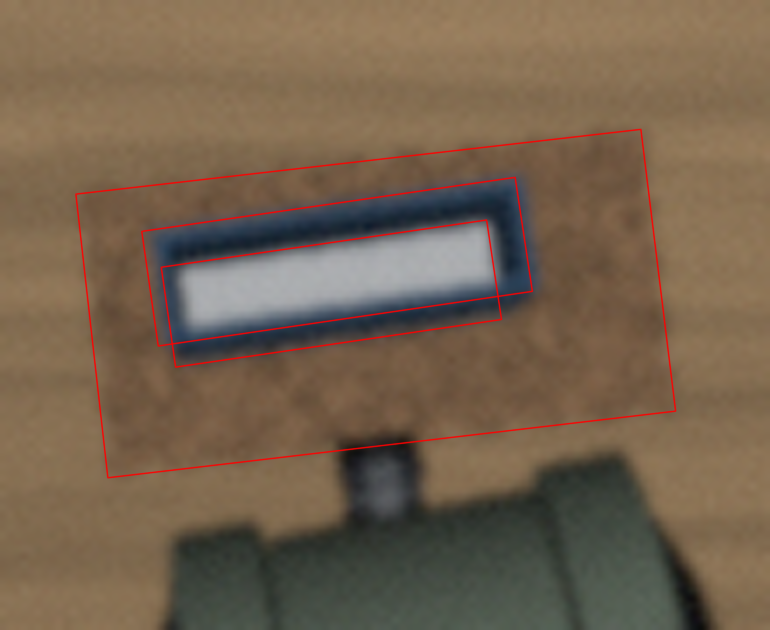

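Both views show the planter upright, with its whole outline well inside the mat. The frame difference shows changes only at the planter and the arm, so the other objects haven't moved.

```bash
python3 -c "
from workcell import bot
print(bot.job_done())"
```

```text
the job is handed in; nothing more can be done
None
```

The planter is standing upright on the cork mat with its whole underside on it. The gripper is open and clear, and I handed the job in at about 23 s on the clock.

- **First step:** I gripped the planter from above and tipped it 18° onto its left end. I swung the right end about 45° round over the mat and lowered it. Then I let go so it rested level (about 0° fitted tilt), with both right feet on the mat and both left feet beside it.
- **Second step:** I gripped it again, tipped it 14° onto the right end, and swung the left end back about 45° over the mat. I lowered it slowly, let go and backed away.
- **Final checks:** In the mat's frame the feet are at about x −19 to +32 mm and y −56 to +95 mm, against mat limits of ±65 and ±130 mm. Both camera views agree to within about 2–3 mm. The before-and-after top view shows changes only at the planter and the arm, so the bottle, phone stand, mouse and coasters did not move.
- **Less clean points:**
  - **Slip:** the planter slipped about 1.3° in the fingers on the first step, so it landed on the mat slightly earlier than planned. The upward force read at that point was 25 N, which I eased off straight away.
  - **Light contact:** when first fully tipped, and once mid-swing on the second step, the standing end pressed on only lightly. The tool carried about 6–7 N of the nominal 9 N weight, so I pushed down a little more each time. No reading reached the full nominal weight. Because the mass is only approximate, I can't rule out that the end briefly came clear.

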